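# Reunite three mixed-up shoe heels with their mates

## Robot

A 6-joint arm with a two-finger parallel gripper is mounted at the origin on the work surface. World frame = base frame: x ahead of the robot, y to its left, z up, the work surface at z = 0. Lengths are in m, angles in rad, forces in N, time in s.
With the tool pointing down it reaches from about 0.25 to 0.725 m from the base axis. Payload 4 kg.
Tool frame: the origin (TCP) lies midway between the tips of the shut fingers; the grasp point (between the pads) lies 19 mm behind it; z points along the fingers, x is the direction in which the jaws open and shut, and the axes are right-handed (so a half turn about z gives the same grasp; the last joint's range is limited). The gripper opens to 85 mm and grips with 20 to 120 N. Pads are 22 mm wide; open, the fingers measure 114 mm over their backs; the gripper's body (76 mm by 85 mm) begins 54 mm behind the grasp point. The pads swing forward as they close: fully open they stand 13 mm farther back than shut.
Start: joints at [1.175, 0.241, 0.005, 1.335, 0, 1.571], TCP at [0.193, 0.461, 0.231] pointing down, gripper open.
Joint ranges: [-2.72, 2.72], [-1.05, 1.87], [-1.09, 1.28], [-1.99, 2.15], [-1.42, 1.44], [-3.14, 3.14]. Speed limits (rad/s): [2.79, 2.79, 3.14, 3.14, 3.14, 3.14].

## Interface

Orientations are given as a unit quaternion [w, x, y, z].
In Python, from plant import read_state, camera, hand_in gives the robot as it stands.
- The arm moves only by the tool drive_tool, never from a script. Its argument "moves" is a list that holds one entry, the list of rows, each a list of 4 numbers: the shift along the tool's x, y, z in mm, then the turn about the tool's z in degrees. A call has 1 to 8 rows; each row is the pose to reach, as a shift and turn from the pose commanded when the call began, along the tool's axes at that moment; what a row does not reach only later rows make up. A row lasts 1/8 s, in which the tool goes at most 62.5 mm and 10.7 degrees, less where a joint would pass 70% of its speed; a pose out of reach is approached as far as the arm can. A call with a gripper value outside its range is refused whole. "grip" is the opening, from -1 (shut) to 1 (fully open), so that 0 is half open, set as the call begins (left out, the last holds). The fingers move at their own pace and stop on an object; the grip force is fixed at half the most. Time passes only in rows, so rows that repeat a pose let the fingers close. It gives the time, the measured TCP pose, the force and the opening at its end, in the units of the state.
- read_state(): the state, without advancing time (a new reading comes with each control period).
- camera(name): name is "side" or "top"; returns a dict with "color" (420x560x3 uint8, red, green, blue), "fx", "fy", "cx", "cy" (pixels), "R" (3x3) and "t" (3): a world point X has camera coordinates R X + t. Camera axes: x right, y down, z forward; pixel columns grow to the right and rows downward; lengths in m; the calibration is good to about 2 mm. A picture is of the moment at which its call begins. There is no depth.
- hand_in(): hands the job in, once; it reports no verdict.
The state is a dict: "clock": time; "joints": joint angles; "dq": joint speeds; "effort": joint torques, N m; "tcp_pos": TCP position; "ee_rot": TCP orientation; "wrist_force": force on the tool from outside, world axes, zero at the start; "moment": the same for the moment, N m; "finger_gap": opening from 0.0 (shut) to 1.0 (fully open).
Only numpy, scipy, OpenCV 4.12 (cv2) and the standard library are available. Lean on these libraries where they do the work, as an engineer would, in place of code of your own. Each camera call takes 0.05 s, during which the arm holds its last target.

## Task

The three loose heels, those standing on cork squares on the cobbler's bench, have got onto each other's job boards; the mate at the end of each board is fixed. Park one of them on the empty board to make room, then move them round until each stands upright, centred on the cork square of the board that carries its matching heel, and the spare board is empty again. Leave the hammer, the glue jar and the polish tin where they are.

Things in the scene. Friction and masses are not known exactly. Their poses are not given: they have to be found in the camera images.
- heel_leather: loose tan-and-brown striped stacked-leather heel, built of tan and brown layers: solid D-shaped block, 62 long (x), 56 wide (y), 36 mm high, 60-130 g. Origin: centre of its footprint, on the underside; z up, +x to the rounded back, flat front at -x; flat sides at y = +-28 mm for x = -31 to +3 mm. Starts upright on a wrong board, about 5 mm and 0.3 rad at most off its cork square.
- heel_rubber: loose black rubber heel, with five thin grey tread ribs on top: solid D-shaped block, 64 long (x), 58 wide (y), 28 mm high, 60-130 g. Origin: centre of its footprint, on the underside; z up, +x to the rounded back, flat front at -x; flat sides at y = +-29 mm for x = -32 to +3 mm. Starts upright on a wrong board, about 5 mm and 0.3 rad at most off its cork square.
- heel_red: loose glossy red heel, with a thin black base layer: solid D-shaped block, 54 long (x), 48 wide (y), 54 mm high, 60-130 g. Origin: centre of its footprint, on the underside; z up, +x to the rounded back, flat front at -x; flat sides at y = +-24 mm for x = -27 to +3 mm. Starts upright on a wrong board, about 5 mm and 0.3 rad at most off its cork square.
- board_leather: fixed plywood board, 6 mm thick, 100 wide (y), x = -55 to +150 mm. A flush 80 mm cork square is the place; behind it, at x = +97 mm, the fixed tan-and-brown striped stacked-leather mate (62 x 56 x 36 mm, top 42 mm above the bench). Dark end strip at x = +146 mm, 18 mm high. Origin: centre of the square, on the underside, at bench height (cork surface z = +6 mm); +x to the mate.
- board_rubber: fixed plywood board, 6 mm thick, 100 wide (y), x = -55 to +150 mm. A flush 80 mm cork square is the place; behind it, at x = +97 mm, the fixed black rubber mate (64 x 58 x 28 mm, top 34 mm above the bench). Dark end strip at x = +146 mm, 18 mm high. Origin: centre of the square, on the underside, at bench height (cork surface z = +6 mm); +x to the mate.
- board_red: fixed plywood board, 6 mm thick, 100 wide (y), x = -55 to +150 mm. A flush 80 mm cork square is the place; behind it, at x = +97 mm, the fixed glossy red mate (54 x 48 x 54 mm, top 60 mm above the bench). Dark end strip at x = +146 mm, 18 mm high. Origin: centre of the square, on the underside, at bench height (cork surface z = +6 mm); +x to the mate.
- board_spare: fixed empty plywood board without a heel fixed to it, 110 by 100 mm, 6 mm thick, with an 80 mm flush cork square in the middle: the free spot. Origin: centre of the square, on the underside at bench height (cork surface at z = +6 mm).
- glue_jar: bystander: standing amber glass jar with yellow cap, 68 mm across, 95 mm high, at the far side of the bench. Origin: centre of its underside.
- polish_tin: bystander: flat blue tin, 76 mm across, 24 mm high, on the near side of the boards. Origin: centre of its underside.
- hammer: bystander: hammer, 270 mm long, lying at the far side of the bench. Its length is its x axis, handle to -x.
Things that resemble listed ones, but are neither listed nor needed, are in the scene too. Leave any blue or turquoise look-alike of the board_rubber alone.

How it is judged:
By the outcome, as a careful person would: the job done as asked, in the order asked, and still so for the second after the job is handed in, with the robot touching nothing.
It also fails if it takes over 120 s, if anything falls off the work surface, if the arm or the gripper's body presses on something with over 40 N, if the wrist force passes 120 N, or if a joint passes its speed limit or range.

## Working session

There is one attempt and no reset: what is moved stays moved. The work goes in short steps, Python scripts to look and compute and a tool call to move; the robot and the scene stay as the last step left them, time stands still between calls to the robot, and variables do not carry over. Pictures are saved under pics/ and viewed, and the job is handed in when it is done.

Besides the shell and the picture viewer there is one more tool, called after "Call:" as name([rows], argument=value, ...), one row to a line, values as JSON. drive_tool: Moves the arm, as the interface text tells. Its arguments: {"type":"object","properties":{"moves":{"type":"array","items":{"type":"array","items":{"type":"array","items":{"type":"number"}}}},"grip":{"type":"number"}},"required":["moves"]}

```bash
ls; mkdir -p pics; python3 - <<'E'
from plant import read_state, camera
import cv2,json,pickle
print(read_state())
for n in("side","top"):
    c=camera(n); cv2.imwrite(f"pics/{n}0.png",cv2.cvtColor(c["color"],cv2.COLOR_RGB2BGR))
    pickle.dump(c,open(f"pics/{n}0.pkl","wb"))
    print(n,{k:c[k] for k in c if k!="color"})
E
```

```text
pics
{'clock': 0.0, 'joints': array([ 1.17503572e+00,  2.41417707e-01,  3.70864925e-03,  1.33517180e+00,
       -9.25340425e-06,  1.57080039e+00]), 'dq': array([-5.97306463e-04,  1.30639519e-03, -1.65327150e-04,  9.32638675e-05,
        1.88743388e-03, -1.28379462e-03]), 'effort': array([-1.62835811e-03, -3.72319973e+01,  2.52406991e+01,  1.69805204e-02,
       -6.02596424e-05,  9.53655331e-06]), 'tcp_pos': array([0.19251528, 0.46077062, 0.23040463]), 'ee_rot': array([ 5.81577335e-04,  8.32319756e-01,  5.54294810e-01, -8.64932101e-04]), 'wrist_force': array([-0.51572261, -1.11114941, -0.42334331]), 'moment': array([-0.00781072, -0.05054182,  0.02685985]), 'finger_gap': 0.9990133341327118}
side {'fx': 443.0152068835615, 'fy': 443.0152068835615, 'cx': 280.0165098832451, 'cy': 208.25727973268457, 'R': array([[ 0.90334876, -0.42866185, -0.01449252],
       [-0.21537935, -0.42414531, -0.87960928],
       [ 0.37090801,  0.79771534, -0.47547605]]), 't': array([-0.46642357,  0.16104863,  0.95258755])}
top {'fx': 392.81416128412883, 'fy': 392.81416128412883, 'cx': 274.89717003214304, 'cy': 210.76641524186863, 'R': array([[-0.02403282, -0.99939488,  0.0251457 ],
       [-0.98647779,  0.01962813, -0.16271541],
       [ 0.16212338, -0.02871618, -0.98635257]]), 't': array([-0.0080872 ,  0.53382498,  0.88836098])}
```

```bash
python3 - <<'E'
import cv2
for n in("side","top"):
    a=cv2.imread(f"pics/{n}0.png"); cv2.imwrite(f"pics/{n}0b.png",cv2.resize(a,(800,600),interpolation=cv2.INTER_CUBIC))
E
```

```text
(no output)
```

View pics/top0.png

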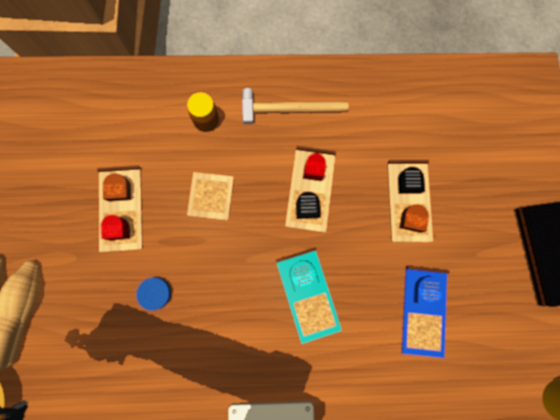

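View pics/side0.png

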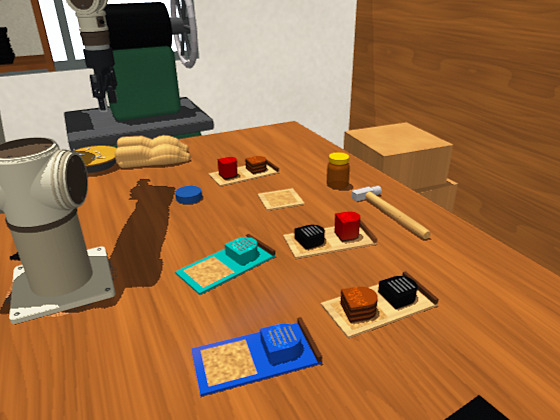

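The top view shows three plywood boards:
- Left board (120,208): leather mate at the far end, loose red heel at (114,228).
- Middle board (311,190): red mate, loose rubber heel at (308,206).
- Right board (411,201): rubber mate, loose leather heel at (416,218).

The spare board is at (211,196). The turquoise (308,297) and blue (425,312) boards are look-alikes and I'll ignore them. board_rubber is the plywood one with the black mate, at (411,201). Next I'll enlarge crops of each.

```bash
python3 - <<'E'
import cv2
def crop(n,x0,y0,x1,y1,s,out):
    a=cv2.imread(f"pics/{n}0.png")[y0:y1,x0:x1]
    a=cv2.resize(a,None,fx=s,fy=s,interpolation=cv2.INTER_CUBIC)
    for x in range((x0+9)//10*10,x1,10):
        cv2.line(a,(int((x-x0+.5)*s),0),(int((x-x0+.5)*s),4),(255,255,255),1); 
        if x%20==0: cv2.putText(a,str(x),(int((x-x0+.5)*s),14),0,.35,(255,255,255))
    for y in range((y0+9)//10*10,y1,10):
        cv2.line(a,(0,int((y-y0+.5)*s)),(4,int((y-y0+.5)*s)),(255,255,255),1); cv2.putText(a,str(y),(6,int((y-y0+.5)*s)),0,.35,(255,255,255))
    cv2.imwrite(f"pics/{out}.png",a); print(a.shape)
crop("top",85,150,245,265,5,"t_left")
crop("top",275,140,445,250,4.7,"t_right")
crop("side",200,145,310,220,7,"s_left")
crop("side",275,200,445,335,4.4,"s_right")
E
```

```text
(575, 800, 3)
(517, 799, 3)
(525, 770, 3)
(594, 748, 3)
```

View pics/t_left.png

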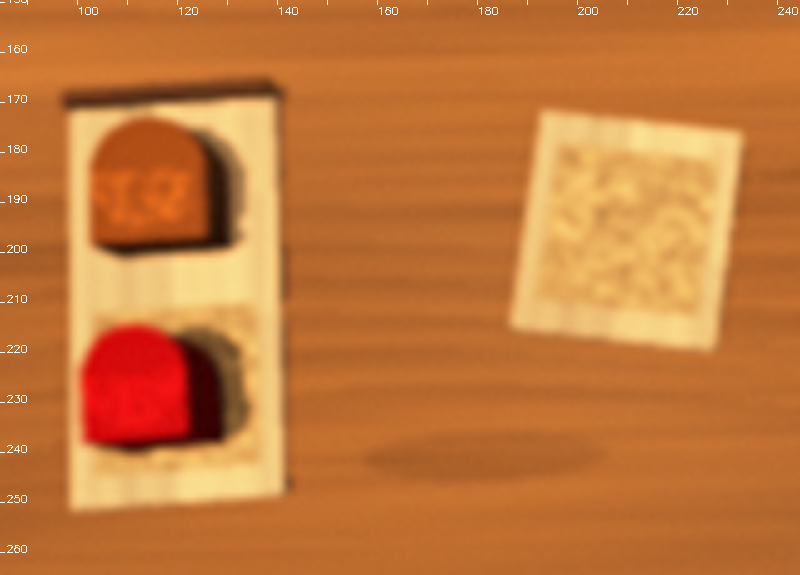

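View pics/t_right.png

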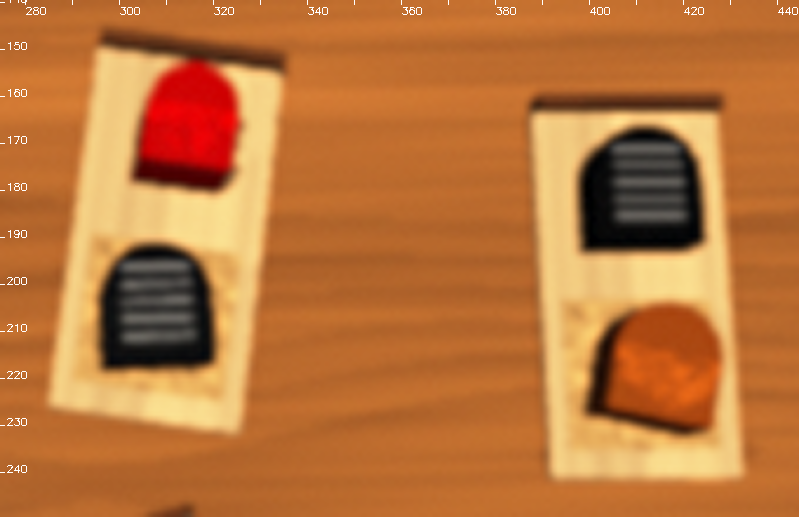

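View pics/s_left.png

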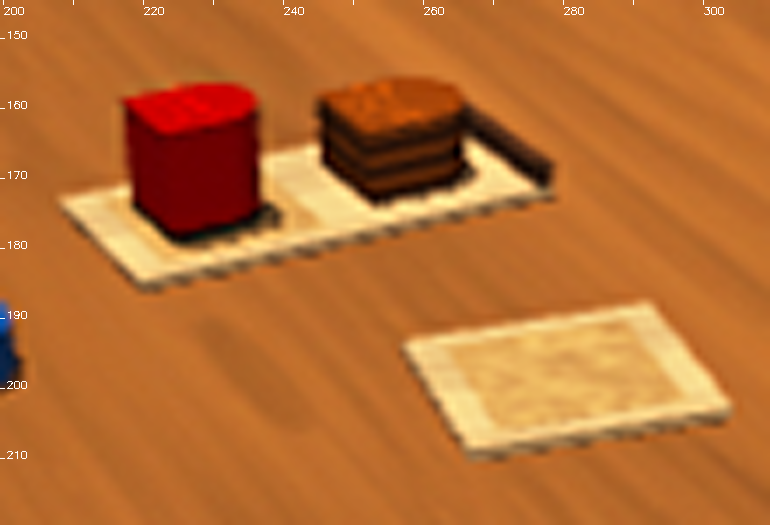

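View pics/s_right.png

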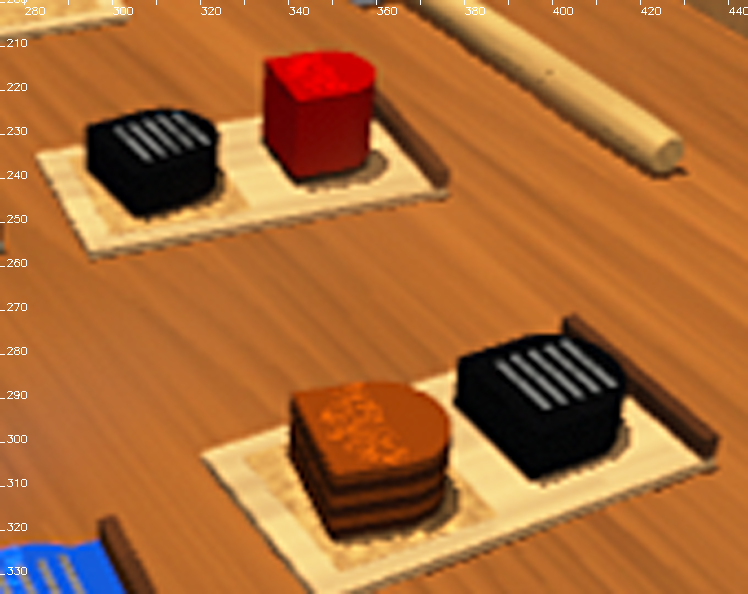

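Identity is confirmed in the crops. Now I'll fit the poses from corners read in both views, with z left free as a check.

```bash
cat > h.py <<'E'
import numpy as np,cv2,pickle
from scipy.optimize import least_squares
cal={n:pickle.load(open(f"pics/{n}0.pkl","rb")) for n in("side","top")}
def proj(n,X):
    c=cal[n]; p=np.atleast_2d(X)@np.array(c["R"]).T+c["t"]
    return np.c_[c["fx"]*p[:,0]/p[:,2]+c["cx"],c["fy"]*p[:,1]/p[:,2]+c["cy"]]
def W(p,M):
    x,y,a,z=p; M=np.atleast_2d(np.array(M,float))/1000; c,s=np.cos(a),np.sin(a)
    return np.c_[x+c*M[:,0]-s*M[:,1],y+s*M[:,0]+c*M[:,1],z+M[:,2]]
def fit(obs,p0=(0.5,0.,0.,0.),zfree=True,views=("top","side")):
    def r(p):
        if not zfree: p=[*p[:3],p0[3]]
        return np.concatenate([(proj(v,W(p,[o[0] for o in obs[v]]))-np.array([o[1] for o in obs[v]])).ravel() for v in views if v in obs])
    s=least_squares(r,p0 if zfree else p0[:3],loss="soft_l1"); return s.x,s.fun
def D(L,Wd,n=14):
    L/=2;w=Wd/2; t=np.linspace(-np.pi/2,np.pi/2,n)
    return [(-L,-w)]+[(3+(L-3)*np.cos(a),w*np.sin(a)) for a in t]+[(-L,w)]
HE={"leather":(62,56,36),"rubber":(64,58,28),"red":(54,48,54)}
E
cat > m1.py <<'E'
from h import *
def C(o,s): return lambda u,v:(u/s+o[0]-.5,v/s+o[1]-.5)
tl,tr,sl,sr=C((85,150),5),C((275,140),4.7),C((200,145),7),C((275,200),4.4)
B=dict
ob={
"board_leather":B(top=[((-55,50,6),tl(70,510)),((-55,-50,6),tl(285,494)),((142,50,6),tl(70,108)),((142,-50,6),tl(278,97)),((-40,-40,6),tl(262,461)),((40,-40,6),tl(255,304))],
  side=[((-55,50,6),sl(60,203)),((-55,-50,6),sl(146,281)),((150,-50,6),sl(552,190))]),
"board_red":B(top=[((-55,50,6),tr(49,405)),((-55,-50,6),tr(240,433)),((142,50,6),tr(97,46)),((142,-50,6),tr(283,72)),((40,40,6),tr(97,237)),((40,-40,6),tr(238,255)),((-40,40,6),tr(75,378)),((-40,-40,6),tr(222,398))],
  side=[((-55,50,6),sr(36,157)),((-55,-50,6),sr(92,255)),((150,-50,6),sr(448,193))]),
"board_rubber":B(top=[((-55,50,6),tr(551,478)),((-55,-50,6),tr(744,478)),((142,50,6),tr(531,110)),((142,-50,6),tr(720,110)),((40,40,6),tr(562,303)),((-40,40,6),tr(567,443))],
  side=[((-55,50,6),sr(201,456)),((150,-50,6),sr(717,463))]),
"board_spare":B(top=[((55,50,6),tl(540,110)),((55,-50,6),tl(743,132)),((-55,50,6),tl(511,327)),((-55,-50,6),tl(713,350)),((40,40,6),tl(557,143)),((40,-40,6),tl(718,163)),((-40,40,6),tl(534,292)),((-40,-40,6),tl(698,313))],
  side=[((-55,50,6),sl(403,345)),((-55,-50,6),sl(468,450)),((55,-50,6),sl(732,404)),((55,50,6),sl(650,302))]),
"heel_red":B(top=[((-27,24,54),tl(83,440)),((-27,-24,54),tl(188,438)),((27,0,54),tl(133,325)),((-27,-24,0),tl(225,440))],
  side=[((-27,24,54),sl(122,98)),((-27,-24,54),sl(165,133)),((-27,-24,0),sl(180,240)),((-27,24,0),sl(133,205))]),
"heel_rubber":B(top=[((-32,29,0),tr(101,368)),((-32,-29,28),tr(214,362)),((32,0,28),tr(155,243))],
  side=[((-32,29,28),sr(88,124)),((-32,-29,28),sr(137,163)),((-32,-29,0),sr(145,216)),((-32,29,0),sr(93,178))]),
"heel_leather":B(top=[((-31,28,36),tr(608,412)),((-31,-28,36),tr(710,433)),((-31,28,0),tr(587,412))],
  side=[((-31,28,36),sr(291,395)),((-31,-28,36),sr(327,468)),((-31,-28,0),sr(333,535)),((-31,28,0),sr(294,457))]),
}
P={}
for k in ob:
    z0=.006 if "heel" in k else 0.
    pf,_=fit(ob[k]); p,f=fit(ob[k],(.5,0,0,z0),False); pt,_=fit(ob[k],(.5,0,0,z0),False,("top",)); ps,_=fit(ob[k],(.5,0,0,z0),False,("side",))
    P[k]=[*p,z0]
    print(k,"free",pf.round(4),"fix",p.round(4),"top",pt.round(4),"side",ps.round(4),"rms",np.sqrt((f**2).mean()).round(2),"reach",np.hypot(*p[:2]).round(3))
pickle.dump(P,open("P.pkl","wb"))
for v in("top","side"):
    s=4; a=cv2.imread(f"pics/{v}0.png"); a=cv2.resize(a,None,fx=s,fy=s,interpolation=cv2.INTER_CUBIC)
    def pl(p,M,col,cl=True): cv2.polylines(a,[((proj(v,W(p,M))+.5)*s).astype(int)],cl,col,1)
    for k,p in P.items():
        if "board" in k:
            e=55 if "spare" in k else 150
            pl(p,[(-55,50,6),(-55,-50,6),(e,-50,6),(e,50,6)],(255,0,255)); pl(p,[(-40,40,6),(-40,-40,6),(40,-40,6),(40,40,6)],(255,0,255))
            if e==150:
                L,w,h=HE[k[6:]]; pl(p,[(x+97,y,6+h) for x,y in D(L,w)],(255,255,0))
        else:
            L,w,h=HE[k[5:]]
            for z in(0,h): pl(p,[(x,y,z) for x,y in D(L,w)],(0,255,0))
    if v=="top": cv2.imwrite("pics/ov_tl.png",a[600:1060,340:1000]);cv2.imwrite("pics/ov_tr.png",a[560:1000,1100:1780])
    else: cv2.imwrite("pics/ov_sl.png",a[580:880,800:1260]);cv2.imwrite("pics/ov_sr.png",a[780:1360,1080:1780])
E
python3 m1.py
```

```text
board_leather free [0.5074 0.3566 0.0501 0.0009] fix [0.5076 0.357  0.05  ] top [0.5074 0.3571 0.0488] side [0.5084 0.3577 0.0631] rms 0.45 reach 0.621
board_red free [ 0.5485 -0.1036 -0.1625 -0.001 ] fix [ 0.5483 -0.1037 -0.1622] top [ 0.5482 -0.1034 -0.1618] side [ 0.5481 -0.1048 -0.1651] rms 0.47 reach 0.558
board_rubber free [ 5.130e-01 -3.583e-01 -2.470e-02 -4.000e-04] fix [ 0.5129 -0.3582 -0.0249] top [ 0.5131 -0.3581 -0.0229] side [ 0.5122 -0.3588 -0.0273] rms 0.55 reach 0.626
board_spare free [ 0.5819  0.1389 -0.1318  0.0017] fix [ 0.5823  0.1393 -0.1321] top [ 0.5821  0.1392 -0.1327] side [ 0.5836  0.1418 -0.1292] rms 0.44 reach 0.599
heel_red free [0.5045 0.3553 0.0647 0.01  ] fix [0.5052 0.3572 0.0593] top [0.5042 0.3567 0.0505] side [0.5083 0.3657 0.1096] rms 0.74 reach 0.619
heel_rubber free [ 0.5532 -0.1005  0.0071  0.009 ] fix [ 0.5537 -0.1003 -0.0023] top [ 0.5513 -0.1004 -0.0135] side [ 0.5578 -0.0952  0.0402] rms 1.39 reach 0.563
heel_leather free [ 0.5145 -0.3608 -0.2714  0.0086] fix [ 0.5151 -0.3604 -0.2743] top [ 0.5133 -0.361  -0.2654] side [ 0.5179 -0.3579 -0.2607] rms 1.22 reach 0.629
```

View pics/ov_tl.png

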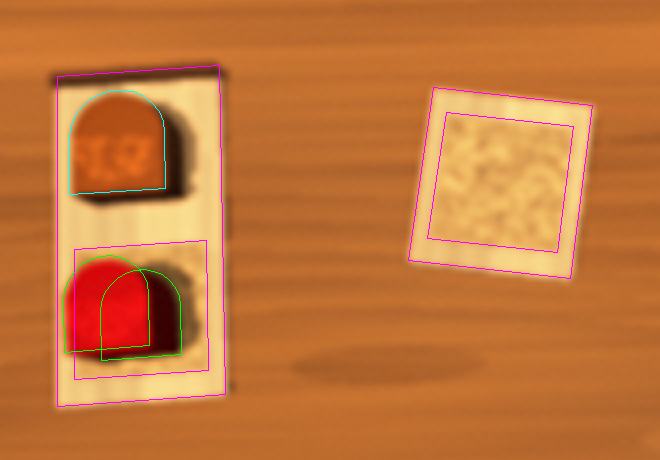

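View pics/ov_tr.png

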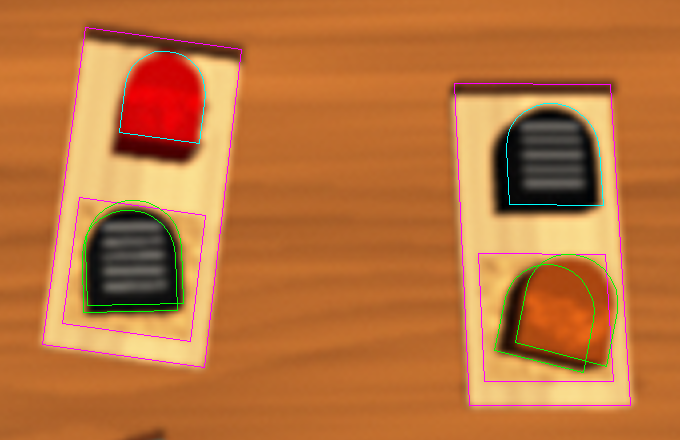

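View pics/ov_sl.png

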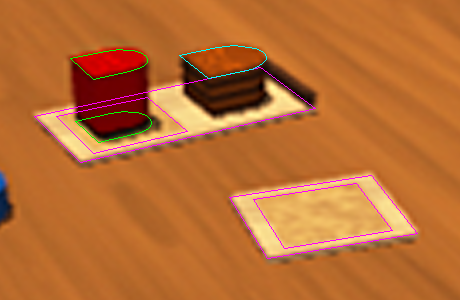

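View pics/ov_sr.png

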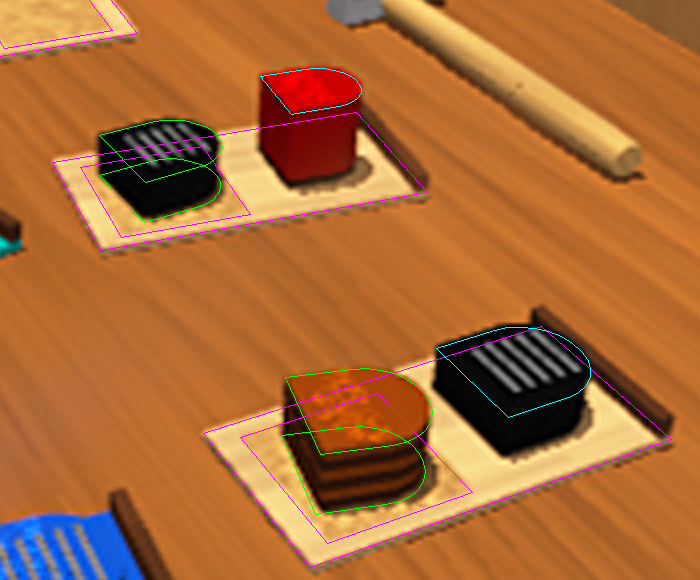

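Boards fit well: z free comes out at 0 ± 2 mm, and reach is 0.56–0.63. The heel overlays are about 1 px off, so I'll refine the heels by silhouette.

```bash
cat > sil.py <<'E'
from h import *
from scipy.optimize import minimize
S=4
def masks(img,p,name,v):
    # region of interest around the predicted hull
    L,w,h=HE[name]; M=[(x,y,z) for x,y in D(L,w) for z in(0,h)]
    q=proj(v,W(p,M)); x0,y0=(q.min(0)-8).astype(int); x1,y1=(q.max(0)+8).astype(int)
    a=cv2.resize(img[y0:y1,x0:x1],None,fx=S,fy=S,interpolation=cv2.INTER_CUBIC)
    R,G,B=[a[...,i].astype(float) for i in range(3)]
    if name=="rubber": m=(R<75)|((abs(R-B)<28)&(R<200)&(R-G<12))
    elif name=="red": m=((G<.33*R)&(R>50))|((R<55))
    else: m=((R-G>.42*R)&(B<70))|(R<60)
    m=m.astype(np.uint8); m=cv2.morphologyEx(m,cv2.MORPH_OPEN,np.ones((5,5)))
    n,l,st,_=cv2.connectedComponentsWithStats(m); i=1+st[1:,4].argmax(); m=(l==i).astype(np.uint8)
    m=cv2.morphologyEx(m,cv2.MORPH_CLOSE,np.ones((9,9)))
    return a,m,(x0,y0)
def hull(p,name,v,o,shape):
    L,w,h=HE[name]; q=proj(v,W(p,[(x,y,z) for x,y in D(L,w,24) for z in(0,h)]))
    q=(q+.5-np.array(o))*S-.5
    hh=cv2.convexHull(q.astype(np.float32)); im=np.zeros(shape,np.uint8)
    cv2.fillPoly(im,[np.round(hh*16).astype(np.int32)],1,shift=4); return im
def silfit(imgs,p0,name,views=("top","side"),zfree=False):
    dat={v:masks(imgs[v],p0,name,v) for v in views}
    def cost(q):
        p=[*q[:3],q[3] if zfree else p0[3]]; c=0
        for v in views:
            a,m,o=dat[v]; hm=hull(p,name,v,o,m.shape); c+=(hm!=m).sum()/m.sum()
        return c
    d=np.array([.006,.006,.12,.006])[:4 if zfree else 3]; x0=np.array(p0)[:len(d)]
    sx=np.vstack([x0]+[x0+d*np.eye(len(d))[i] for i in range(len(d))])
    s=minimize(cost,x0,method="Nelder-Mead",options=dict(initial_simplex=sx,xatol=1e-5,fatol=1e-5))
    p=[*s.x[:3],s.x[3] if zfree else p0[3]]; vis=[]
    for v in views:
        a,m,o=dat[v]; a=cv2.cvtColor(a,cv2.COLOR_RGB2BGR).copy()
        for mm,c in((m,(255,255,255)),(hull(p,name,v,o,m.shape),(0,255,0))):
            cv2.drawContours(a,cv2.findContours(mm,0,1)[0],-1,c,1)
        vis.append(a)
    return np.array(p),s.fun,vis
def stack(vs):
    H=max(a.shape[0] for a in vs); return np.hstack([cv2.copyMakeBorder(a,0,H-a.shape[0],0,0,0) for a in vs])
E
python3 - <<'E'
from sil import *
P=pickle.load(open("P.pkl","rb")); imgs={v:cal[v]["color"] for v in cal}; V=[]
for n in HE:
    k="heel_"+n
    p,f,vis=silfit(imgs,P[k],n); V+=vis
    pz,fz,_=silfit(imgs,P[k],n,zfree=True); pt,ft,_=silfit(imgs,P[k],n,("top",)); ps,fs,_=silfit(imgs,P[k],n,("side",))
    print(k,p.round(4),round(f,3),"z",pz.round(4),"top",pt.round(4),round(ft,3),"side",ps.round(4),round(fs,3))
    b=[v for v in P if "board_"+n==v][0]; x,y,a,_=P[b]; c,s=np.cos(a),np.sin(a)
    pm=[x+.097*c,y+.097*s,a,.006]; q,f,vis=silfit(imgs,pm,n); V+=vis; print("  mate exp",np.round(pm,4),"got",q.round(4),round(f,3))
im=stack(V); print(im.shape)
k=len(V)//2; A=stack(V[:k]);B=stack(V[k:])
w=max(A.shape[1],B.shape[1]); A,B=[cv2.copyMakeBorder(q,0,0,0,w-q.shape[1],0) for q in(A,B)]
o=np.vstack([A,B]); f=min(800/o.shape[1],600/o.shape[0],1); cv2.imwrite("pics/sil0.png",cv2.resize(o,None,fx=f,fy=f,interpolation=cv2.INTER_AREA))
E
```

```text
heel_leather [ 0.5163 -0.3576 -0.2101  0.006 ] 0.562 z [ 0.5157 -0.3581 -0.1832  0.0081] top [ 0.5137 -0.36   -0.1018  0.006 ] 0.165 side [ 0.5178 -0.355  -0.2366  0.006 ] 0.377
  mate exp [0.6044 0.3619 0.05   0.006 ] got [0.6072 0.3652 0.0508 0.006 ] 0.724
heel_rubber [ 0.5535 -0.0991 -0.0022  0.006 ] 0.256 z [ 0.5527 -0.0997 -0.0195  0.0071] top [ 0.5524 -0.0998 -0.01    0.006 ] 0.201 side [ 0.5534 -0.0985 -0.0097  0.006 ] 0.048
  mate exp [ 0.6098 -0.3607 -0.0249  0.006 ] got [ 0.6121 -0.3589 -0.0202  0.006 ] 0.286
heel_red [0.5062 0.3607 0.0466 0.006 ] 0.262 z [0.506  0.3592 0.0565 0.0071] top [0.5051 0.3576 0.0578 0.006 ] 0.186 side [ 0.506   0.3626 -0.016   0.006 ] 0.051
  mate exp [ 0.644  -0.1193 -0.1622  0.006 ] got [ 0.646  -0.1177 -0.1808  0.006 ] 0.288
(212, 2132, 3)
```

View pics/sil0.png

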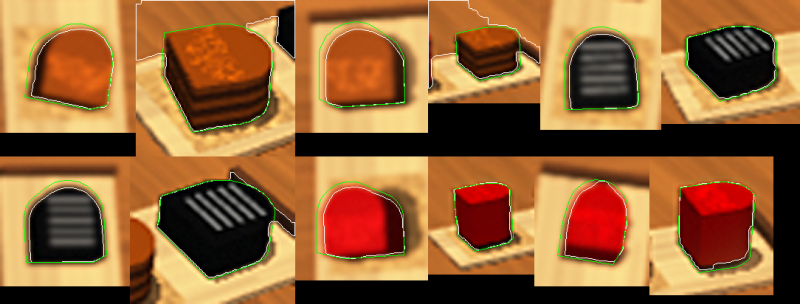

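```bash
cat > go.py <<'E'
import sys,numpy as np
from plant import read_state
from scipy.spatial.transform import Rotation as Ro
# usage: go.py x y yaw [dx]: heel/place pose in world; prints row to put grasp at heel x=dx(mm)
def row(x,y,yaw,z,dx=-9):
    s=read_state(); R=Ro.from_quat(np.roll(s["ee_rot"],-1)).as_matrix()
    p=np.array([x+np.cos(yaw)*dx/1e3,y+np.sin(yaw)*dx/1e3,z]); d=R.T@(p-s["tcp_pos"])*1e3
    th=np.arctan2(R[1,0],R[0,0]); t=yaw+np.pi/2
    out=[]
    for tt in(t,t-np.pi):
        f=(th-tt+np.pi)%(2*np.pi)-np.pi; out.append(round(np.degrees(f),1))
    print("target",p.round(4),"tcp",s["tcp_pos"].round(4),"row xyz",d.round(1),"turn",out,"j6",s["joints"][5].round(2),"tilt",np.degrees(np.arccos(-R[2,2])).round(2),"gap",round(s["finger_gap"],3))
if __name__=="__main__":
    a=[float(v) for v in sys.argv[1:]]; row(*a)
E
python3 go.py .504 .358 .055 .12
```

```text
target [0.495  0.3575 0.12  ] tcp [0.1925 0.4608 0.2305] row xyz [ 21.5 318.9 110.4] turn [np.float64(-25.8), np.float64(154.2)] j6 1.57 tilt 0.11 gap 1.001
```

Call:
drive_tool([
  [[4, 60, 10, -8], [8, 120, 30, -16], [12, 180, 50, -25.8], [16, 240, 80, -25.8], [20, 290, 100, -25.8], [21.5, 319, 110, -25.8], [21.5, 319, 110, -25.8], [21.5, 319, 110, -25.8]],
], grip=1)

```text
clock: 1.1
tcp_pos: [0.4947, 0.3582, 0.121]
ee_rot: [-0.0, 0.688, 0.726, -0.001]
wrist_force: [-0.1, -0.8, -0.3]
finger_gap: 0.999
```

```bash
python3 go.py .504 .358 .055 .014; cat > pic.py <<'E'
import sys,cv2,pickle
from plant import camera
# pic.py tag  -> saves pkl and png of both
for n in("side","top"):
    c=camera(n); cv2.imwrite(f"pics/{n}{sys.argv[1]}.png",cv2.cvtColor(c["color"],cv2.COLOR_RGB2BGR)); pickle.dump(c,open(f"pics/{n}{sys.argv[1]}.pkl","wb"))
if len(sys.argv)>2:
    v=sys.argv[2]; x0,y0,x1,y1=map(int,sys.argv[3:7]); a=cv2.imread(f"pics/{v}{sys.argv[1]}.png")[y0:y1,x0:x1]; s=min(800/(x1-x0),600/(y1-y0)); cv2.imwrite(f"pics/c{sys.argv[1]}.png",cv2.resize(a,None,fx=s,fy=s,interpolation=cv2.INTER_CUBIC)); print(s)
E
python3 pic.py 1 side 180 80 310 200
```

```text
target [0.495  0.3575 0.014 ] tcp [0.4947 0.3582 0.121 ] row xyz [ -0.7   0.4 107. ] turn [np.float64(-0.0), np.float64(180.0)] j6 0.57 tilt 0.07 gap 0.999
5.0
```

View pics/c1.png

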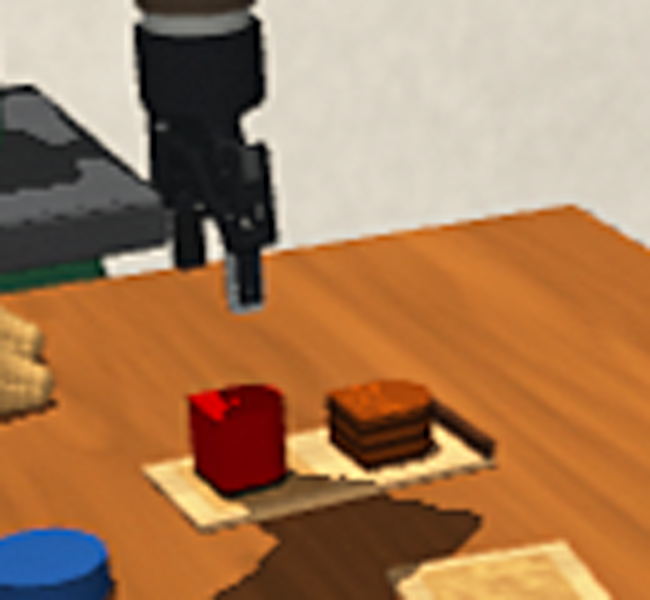

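View pics/top1.png

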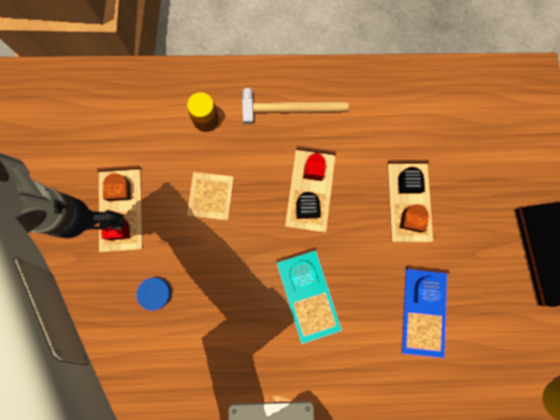

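The gripper is straddling the red heel, with the nearer fingertip at side crop (245,300), just on the -y side of the heel. Next: descend, then close.

Call:
drive_tool([
  [[0, 0, 40, 0], [0, 0, 80, 0], [0, 0, 100, 0], [0, 0, 107, 0], [0, 0, 107, 0]],
])

```text
clock: 1.82
tcp_pos: [0.4951, 0.3589, 0.0149]
ee_rot: [0.0, 0.687, 0.727, 0.0]
wrist_force: [-0.9, 0.7, -0.1]
finger_gap: 1.001
```

Call:
drive_tool([
  [[0, 0, 0, 0], [0, 0, 0, 0], [0, 0, 0, 0], [0, 0, 0, 0], [0, 0, 0, 0], [0, 0, 0, 0]],
], grip=-1)

```text
clock: 2.58
tcp_pos: [0.4963, 0.3588, 0.0157]
ee_rot: [0.0, 0.688, 0.726, 0.001]
wrist_force: [0.1, 0.2, 6.3]
finger_gap: 0.556
```

Gap 0.556 is about 47 mm, which matches the red width. Lifting.

Call:
drive_tool([
  [[0, 0, -10, 0], [0, 0, -40, 0], [0, 0, -80, 0], [0, 0, -105, 0], [0, 0, -105, 0]],
])

```text
clock: 3.2
tcp_pos: [0.4968, 0.3591, 0.1218]
ee_rot: [0.0, 0.688, 0.726, 0.002]
wrist_force: [-0.2, 0.3, -0.7]
finger_gap: 0.553
```

```bash
python3 go.py .5822 .1393 -.132 .12; python3 pic.py 2 side 180 80 310 200
```

```text
target [0.5733 0.1405 0.12  ] tcp [0.4968 0.3591 0.1218] row xyz [-222.5   64.5    1.5] turn [np.float64(10.7), np.float64(-169.3)] j6 0.57 tilt 0.28 gap 0.553
5.0
```

View pics/c2.png

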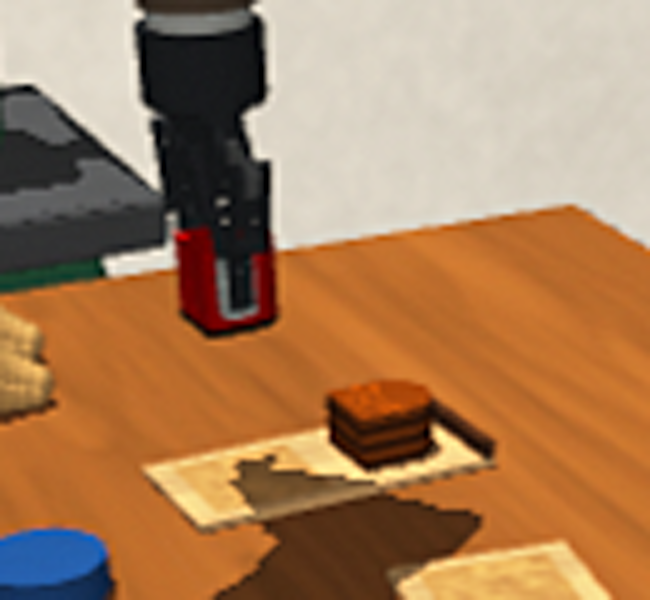

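The red heel is held upright. I'll carry it to the spare board.

Call:
drive_tool([
  [[-40, 12, 0, 2], [-95, 28, 0, 5], [-150, 44, 0, 8], [-200, 58, 0, 10.7], [-222.5, 65, 2, 10.7], [-222.5, 65, 2, 10.7], [-222.5, 65, 2, 10.7]],
])

```text
clock: 4.18
tcp_pos: [0.5713, 0.1399, 0.1159]
ee_rot: [-0.001, 0.752, 0.659, -0.001]
wrist_force: [-1.3, -0.8, -0.9]
finger_gap: 0.555
```

```bash
python3 go.py .5822 .1393 -.132 .017 -7;
```

```text
target [0.5753 0.1402 0.017 ] tcp [0.5713 0.1399 0.1159] row xyz [ 0.9  4.1 98.8] turn [np.float64(-0.0), np.float64(180.0)] j6 0.37 tilt 0.16 gap 0.555
```

Call:
drive_tool([
  [[1, 4, 30, 0], [1, 4, 70, 0], [1, 4, 90, 0], [1, 4, 96, 0], [1, 4, 99, 0], [1, 4, 99, 0], [1, 4, 99, 0]],
])

```text
clock: 5.05
tcp_pos: [0.5773, 0.1403, 0.0194]
ee_rot: [0.0, 0.752, 0.659, 0.001]
wrist_force: [-0.0, -0.0, -1.1]
finger_gap: 0.554
```

Call:
drive_tool([
  [[0, 0, 2, 0], [0, 0, 3.5, 0], [0, 0, 3.5, 0], [0, 0, 3.5, 0]],
])

```text
clock: 5.55
tcp_pos: [0.5769, 0.14, 0.0157]
ee_rot: [0.0, 0.752, 0.659, 0.0]
wrist_force: [-2.3, 0.1, 5.4]
finger_gap: 0.555
```

Contact (Fz +5). Releasing, then rising.

Call:
drive_tool([
  [[0, 0, 0, 0], [0, 0, 0, 0], [0, 0, 0, 0], [0, 0, 0, 0], [0, 0, -20, 0], [0, 0, -60, 0], [0, 0, -100, 0], [0, 0, -110, 0]],
], grip=1)

```text
clock: 6.55
tcp_pos: [0.5785, 0.1405, 0.1281]
ee_rot: [0.001, 0.752, 0.659, 0.003]
wrist_force: [0.9, 0.5, 0.1]
finger_gap: 1.002
```

```bash
python3 go.py .515 -.3604 -.235 .12
```

```text
target [ 0.5062 -0.3583  0.12  ] tcp [0.5785 0.1405 0.1281] row xyz [-504.    -5.9    6.9] turn [np.float64(5.9), np.float64(-174.1)] j6 0.37 tilt 0.35 gap 1.002
```

Call:
drive_tool([
  [[-55, 0, 0, 1], [-115, 0, 0, 2], [-175, 0, 0, 3], [-235, 0, 0, 4], [-295, -1, 2, 5], [-355, -3, 4, 5.9], [-415, -5, 6, 5.9], [-460, -6, 7, 5.9]],
])

```text
clock: 7.55
tcp_pos: [0.5085, -0.3173, 0.1164]
ee_rot: [-0.001, 0.786, 0.619, -0.0]
wrist_force: [0.5, 0.2, 0.6]
finger_gap: 1.0
```

```bash
python3 go.py .514 -.3604 -.235 .10; python3 pic.py 3 side 200 145 310 220;  python3 - <<'E'
from sil import *
P=pickle.load(open("P.pkl","rb")); imgs={v:pickle.load(open(f"pics/{v}3.pkl","rb"))["color"] for v in cal}
p0=[.5822,.1393,-.132,.006]; V=[]
for vs in(("top","side"),("top",),("side",)):
    p,f,vis=silfit(imgs,p0,"red",vs); print(vs,p.round(4),round(f,3)); V+=vis
cv2.imwrite("pics/s3.png",stack(V))
E
```

```text
target [ 0.5052 -0.3583  0.1   ] tcp [ 0.5085 -0.3173  0.1164] row xyz [-40.6   6.5  16.4] turn [np.float64(-0.1), np.float64(179.9)] j6 -0.32 tilt 0.1 gap 1.0
7.2727272727272725
('top', 'side') [ 0.5874  0.1412 -0.1492  0.006 ] 0.311
('top',) [ 0.5846  0.1379 -0.1457  0.006 ] 0.233
('side',) [ 0.5869  0.1426 -0.2183  0.006 ] 0.053
```

View pics/s3.png

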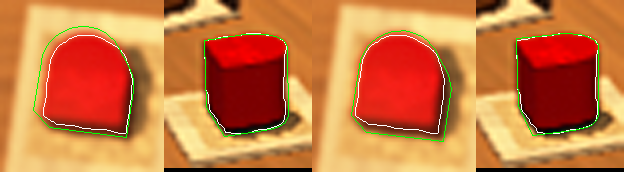

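View pics/top3.png

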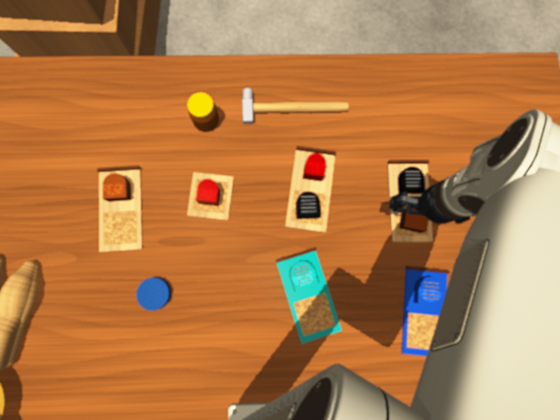

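The red heel now stands on the spare board, top view (208,192). Next I'll grasp the leather heel.

Call:
drive_tool([
  [[-41, 6, 0, 0], [-41, 6, 40, 0], [-41, 6, 60, 0], [-41, 6, 60, 0], [-41, 6, 60, 0]],
])

```text
clock: 8.28
tcp_pos: [0.5068, -0.356, 0.0583]
ee_rot: [0.0, 0.785, 0.62, 0.0]
wrist_force: [0.1, 0.2, -0.2]
finger_gap: 1.002
```

```bash
python3 go.py .514 -.3604 -.235 .007; python3 pic.py 4 side 310 190 470 310
```

```text
target [ 0.5052 -0.3583  0.007 ] tcp [ 0.5068 -0.356   0.0583] row xyz [-2.5 -1.  51.3] turn [np.float64(0.0), np.float64(-180.0)] j6 -0.38 tilt 0.03 gap 1.002
5.0
```

View pics/c4.png

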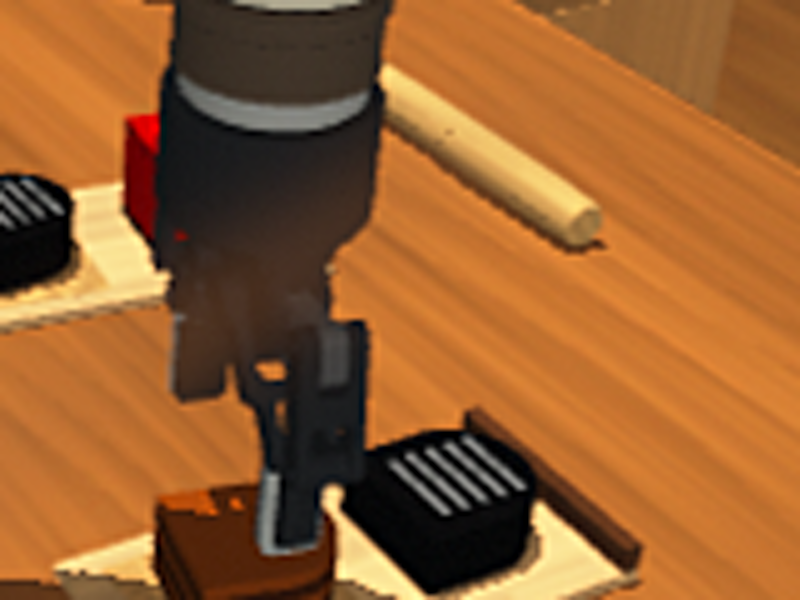

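Call:
drive_tool([
  [[-2, -1, 25, 0], [-2, -1, 45, 0], [-2, -1, 50, 0], [-2, -1, 51, 0], [-2, -1, 51, 0]],
])

```text
clock: 9.0
tcp_pos: [0.5056, -0.3587, 0.008]
ee_rot: [0.001, 0.785, 0.619, 0.0]
wrist_force: [-0.0, 0.5, 0.4]
finger_gap: 1.004
```

Call:
drive_tool([
  [[0, 0, 0, 0], [0, 0, 0, 0], [0, 0, 0, 0], [0, 0, 0, 0], [0, 0, 0, 0], [0, 0, 0, 0]],
], grip=-1)

```text
clock: 9.75
tcp_pos: [0.5053, -0.3586, 0.0077]
ee_rot: [0.001, 0.785, 0.619, 0.0]
wrist_force: [-0.2, 0.8, 5.3]
finger_gap: 0.646
```

Gap 0.646 is about 55 mm, which matches the leather heel. Lifting.

Call:
drive_tool([
  [[0, 0, -10, 0], [0, 0, -40, 0], [0, 0, -80, 0], [0, 0, -112, 0], [0, 0, -112, 0], [0, 0, -112, 0]],
])

```text
clock: 10.5
tcp_pos: [0.504, -0.3576, 0.1177]
ee_rot: [-0.001, 0.785, 0.619, -0.0]
wrist_force: [0.1, 0.5, -1.6]
finger_gap: 0.647
```

```bash
python3 go.py .5075 .357 .05 .12; python3 pic.py 5 side 310 170 470 290
```

```text
target [0.4985 0.3566 0.12  ] tcp [ 0.504  -0.3576  0.1177] row xyz [ 693.2 -171.8   -1.5] turn [np.float64(-16.3), np.float64(163.7)] j6 -0.38 tilt 0.12 gap 0.647
5.0
```

View pics/c5.png

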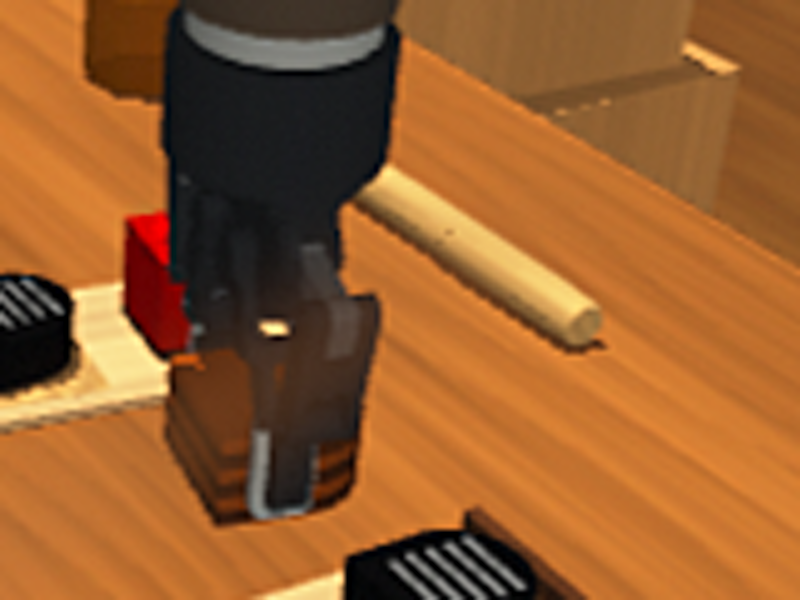

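```bash
python3 - <<'E'
from h import *
y=-.235; c,s=np.cos(y),np.sin(y)
for dx in(-4,-6,-8,-10,-12):
    # heel center = tcp - R*dx
    p=[.504-c*dx/1e3,-.3576-s*dx/1e3,y,.116]
    q=proj("side",W(p,[(-31,-28,0),(-31,28,0)])); print(dx,((q-[310,170]+.5)*5).round(1).tolist())
a=cv2.imread("pics/top5.png")[150:300,350:500]; cv2.imwrite("pics/c5t.png",cv2.resize(a,None,fx=4,fy=4,interpolation=cv2.INTER_CUBIC))
E
```

```text
-4 [[197.2, 533.4], [145.6, 443.2]]
-6 [[202.7, 532.6], [150.8, 442.5]]
-8 [[208.2, 531.8], [155.9, 441.8]]
-10 [[213.6, 531.0], [161.1, 441.1]]
-12 [[219.1, 530.2], [166.2, 440.4]]
```

View pics/c5t.png

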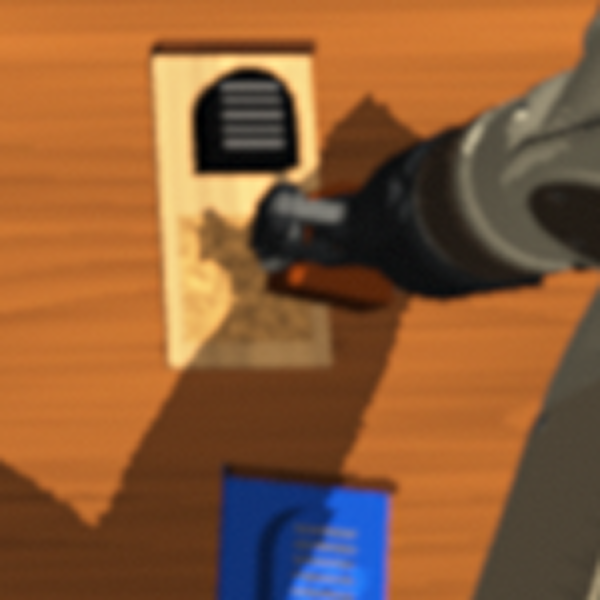

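Call:
drive_tool([
  [[30, -7, -5, -2], [85, -21, -10, -4], [142, -35, -10, -6], [200, -49.5, -10, -8], [258, -64, -10, -10], [316, -78, -10, -12], [374, -92.5, -10, -14], [432, -107, -10, -16.3]],
])

```text
clock: 11.6
tcp_pos: [0.5002, 0.0886, 0.1275]
ee_rot: [-0.001, 0.689, 0.725, -0.001]
wrist_force: [1.2, 0.2, -0.8]
finger_gap: 0.647
```

```bash
python3 go.py .5075 .357 .05 .12 -10
```

```text
target [0.4975 0.3565 0.12  ] tcp [0.5002 0.0886 0.1275] row xyz [267.7  10.8   7.4] turn [np.float64(0.0), np.float64(-180.0)] j6 0.12 tilt 0.14 gap 0.647
```

Call:
drive_tool([
  [[55, 2, 0, 0], [110, 4, 0, 0], [165, 6.5, 0, 0], [220, 9, 2, 0], [255, 10.5, 5, 0], [268, 11, 7, 0], [268, 11, 7, 0], [268, 11, 7, 0]],
])

```text
clock: 12.6
tcp_pos: [0.4991, 0.3535, 0.1214]
ee_rot: [0.0, 0.69, 0.724, -0.001]
wrist_force: [0.1, -0.3, -1.0]
finger_gap: 0.651
```

```bash
python3 go.py .5075 .357 .05 .0085 -10
```

```text
target [0.4975 0.3565 0.0085] tcp [0.4991 0.3535 0.1214] row xyz [  3.2  -1.3 112.9] turn [np.float64(-0.1), np.float64(179.9)] j6 0.57 tilt 0.09 gap 0.651
```

Call:
drive_tool([
  [[2, -1, 40, 0], [2, -1, 80, 0], [2, -1, 105, 0], [2, -1, 109, 0], [2, -1, 110, 0], [2, -1, 110, 0], [2, -1, 110, 0]],
])

```text
clock: 13.48
tcp_pos: [0.4989, 0.3576, 0.0132]
ee_rot: [0.0, 0.69, 0.724, 0.001]
wrist_force: [-0.3, -0.4, -0.8]
finger_gap: 0.645
```

```bash
python3 go.py .5075 .357 .05 .0077 -10;python3 pic.py 6 side 180 110 310 200
```

```text
target [0.4975 0.3565 0.0077] tcp [0.4989 0.3576 0.0132] row xyz [-1.  -1.5  5.5] turn [np.float64(-0.1), np.float64(179.9)] j6 0.57 tilt 0.14 gap 0.645
6.153846153846154
```

View pics/c6.png

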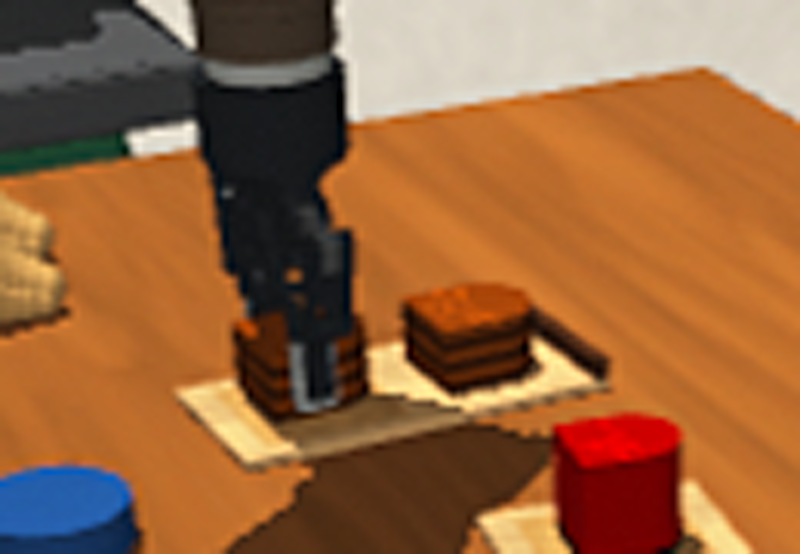

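```bash
python3 - <<'E'
from h import *
P=pickle.load(open("P.pkl","rb")); b=list(P["board_leather"]); s=800/130
for nm,M in(("place z+5.5",[(-31,-28,11.5),(-31,28,11.5)]),("place+10x",[(-21,-28,11.5)]),("place+10y",[(-31,-18,11.5)]),("mate",[(97-31,-28,6),(97-31,28,42),(97-31,-28,42)]),("nearcorner",[(-55,-50,6),(-55,50,6)])):
    print(nm,((proj("side",W(b,M))-[180,110]+.5)*s).round(0).tolist())
E
```

```text
place z+5.5 [[274.0, 429.0], [234.0, 390.0]]
place+10x [[292.0, 425.0]]
place+10y [[267.0, 422.0]]
mate [[447.0, 400.0], [400.0, 301.0], [444.0, 336.0]]
nearcorner [[246.0, 465.0], [177.0, 394.0]]
```

Call:
drive_tool([
  [[-1, -1, 2, 0], [-1, -1, 4, 0], [-1, -1, 5.5, 0], [-1, -1, 5.5, 0], [-1, -1, 5.5, 0]],
])

```text
clock: 14.2
tcp_pos: [0.497, 0.356, 0.0077]
ee_rot: [0.0, 0.689, 0.724, 0.0]
wrist_force: [-3.1, -2.3, 7.7]
finger_gap: 0.644
```

Call:
drive_tool([
  [[0, 0, 0, 0], [0, 0, 0, 0], [0, 0, 0, 0], [0, 0, -5, 0], [0, 0, -25, 0], [0, 0, -60, 0], [0, 0, -100, 0], [0, 0, -112, 0]],
], grip=1)

```text
clock: 15.2
tcp_pos: [0.4988, 0.3572, 0.1218]
ee_rot: [0.001, 0.689, 0.724, 0.003]
wrist_force: [0.0, -0.6, -0.0]
finger_gap: 1.001
```

```bash
python3 go.py .5512 -.1009 -.01 .12
```

```text
target [ 0.5422 -0.1008  0.12  ] tcp [0.4988 0.3572 0.1218] row xyz [-4.596e+02  2.080e+01  4.000e-01] turn [np.float64(3.4), np.float64(-176.6)] j6 0.57 tilt 0.34 gap 1.001
```

Moving toward the rubber heel, then I'll check the leather placing.

Call:
drive_tool([
  [[-30, 1, 0, 0], [-90, 4, 0, 0], [-150, 7, 0, 1], [-210, 10, 0, 2], [-270, 12, 0, 3.4], [-330, 15, 0, 3.4], [-390, 18, 0, 3.4], [-430, 20, 0, 3.4]],
])

```text
clock: 16.2
tcp_pos: [0.5377, -0.0751, 0.1176]
ee_rot: [-0.0, 0.711, 0.703, -0.0]
wrist_force: [-0.1, -0.2, -0.6]
finger_gap: 0.998
```

```bash
python3 pic.py 7 side 200 140 300 200; python3 - <<'E'
import cv2
a=cv2.imread("pics/top7.png")[155:260,90:240]; cv2.imwrite("pics/c7t.png",cv2.resize(a,None,fx=5.3,fy=5.3,interpolation=cv2.INTER_CUBIC))
E
python3 go.py .5512 -.1009 -.01 .1
```

```text
8.0
target [ 0.5422 -0.1008  0.1   ] tcp [ 0.538  -0.0765  0.1175] row xyz [-24.2   4.6  17.6] turn [np.float64(-0.4), np.float64(179.6)] j6 -0.12 tilt 0.08 gap 1.002
```

View pics/c7.png

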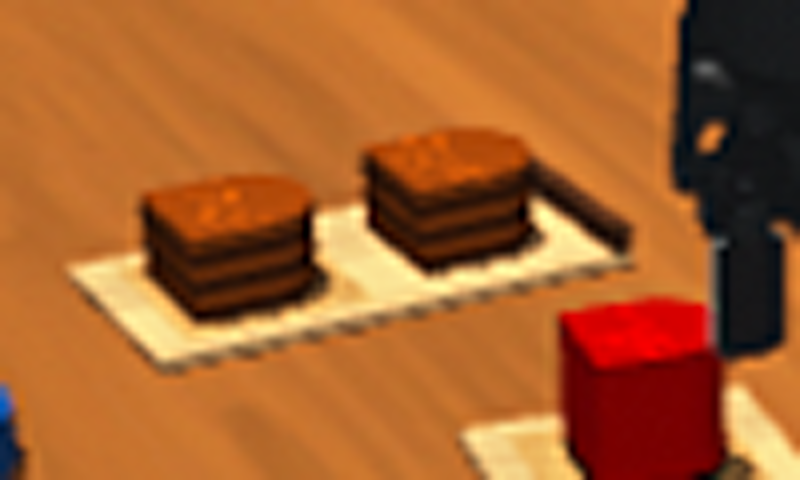

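View pics/c7t.png

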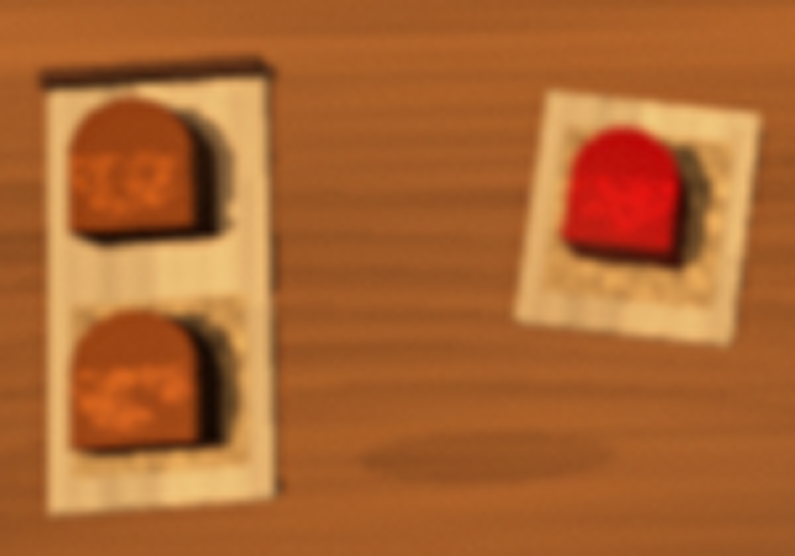

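```bash
cat > delta.py <<'E'
from h import *
def delta(board,obs):
    """obs: list of (view, modelpt, loosepx-matepx) -> offset dx,dy(mm), yaw of heel relative to its place, in board frame"""
    P=pickle.load(open("P.pkl","rb")); b=np.array(P[board])
    def r(q):
        out=[]
        c,s=np.cos(q[2]),np.sin(q[2])
        for v,m,d in obs:
            l=(q[0]+c*m[0]-s*m[1],q[1]+s*m[0]+c*m[1],m[2]); g=proj(v,W(b,[l,(m[0]+97,m[1],m[2])])); out.append(g[0]-g[1]-np.array(d))
        return np.concatenate(out)
    s=least_squares(r,[0,0,0.],x_scale=[1,1,.02]); return s.x.round(3),s.fun.reshape(-1,2).round(2).tolist()
E
python3 - <<'E'
from delta import *
k=1/5.3
t=[("top",(-31,28,42),(2*k,215*k)),("top",(-31,-28,42),(4*k,214*k)),("top",(31,0,42),(5*k,212*k))]
s=[("side",(-31,28,42),(-221/8,43/8)),("side",(-31,-28,42),(-223/8,45/8)),("side",(-31,-28,6),(-227/8,49/8))]
print(delta("board_leather",t)); print(delta("board_leather",s)); print(delta("board_leather",t+s))
E
```

```text
(array([ 0.419, -0.891, -0.007]), [[0.05, 0.01], [0.08, 0.26], [-0.13, -0.27]])
(array([ 1.420e+00,  2.498e+00, -1.000e-03]), [[0.01, 0.05], [-0.43, 0.13], [0.43, -0.17]])
(array([ 0.5  , -0.647, -0.009]), [[-0.08, -0.03], [-0.05, 0.25], [-0.21, -0.3], [0.13, 0.39], [-0.43, 0.52], [0.43, 0.25]])
```

The leather heel is within about 1 mm and 0.01 rad of its place. Next, the rubber heel.

Call:
drive_tool([
  [[-24, 5, 10, 0], [-24, 5, 40, 0], [-24, 5, 58, 0], [-24, 5, 58, 0], [-24, 5, 58, 0]],
])

```text
clock: 16.92
tcp_pos: [0.5433, -0.096, 0.0607]
ee_rot: [0.0, 0.71, 0.704, 0.0]
wrist_force: [0.1, -0.2, -0.1]
finger_gap: 0.997
```

```bash
python3 go.py .5512 -.1009 -.01 .004; python3 pic.py 8 side 250 150 390 260; python3 - <<'E'
import cv2
a=cv2.imread("pics/top8.png")[140:250,270:420]; cv2.imwrite("pics/c8t.png",cv2.resize(a,None,fx=5.3,fy=5.3,interpolation=cv2.INTER_CUBIC))
E
```

```text
target [ 0.5422 -0.1008  0.004 ] tcp [ 0.5433 -0.096   0.0607] row xyz [-4.8 -1.1 56.7] turn [np.float64(0.0), np.float64(-180.0)] j6 -0.17 tilt 0.02 gap 0.997
5.454545454545454
```

View pics/c8.png

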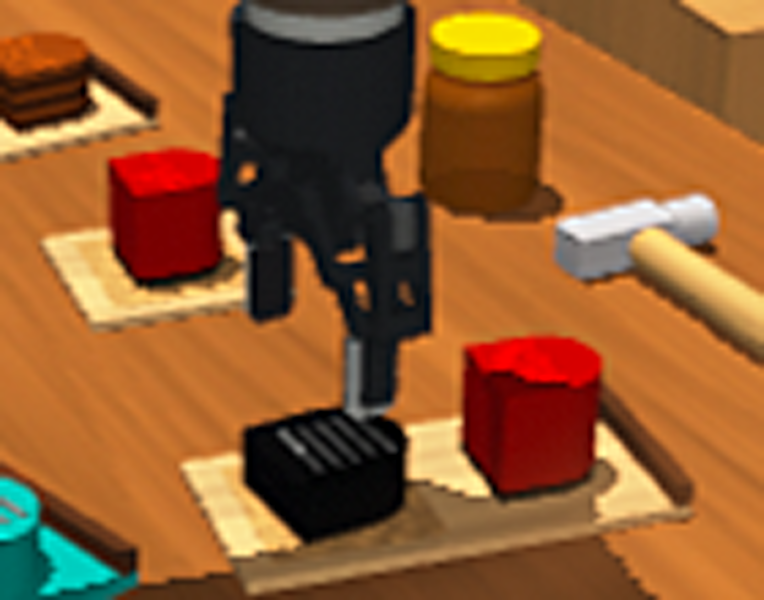

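View pics/c8t.png

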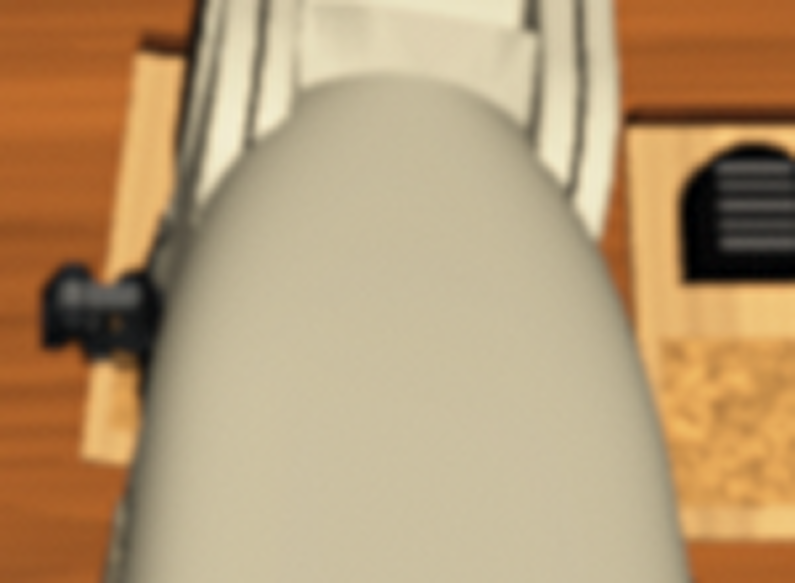

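Call:
drive_tool([
  [[-4, -1, 25, 0], [-4, -1, 45, 0], [-4, -1, 54, 0], [-4, -1, 57, 0], [-4, -1, 57, 0], [-4, -1, 57, 0]],
])

```text
clock: 17.77
tcp_pos: [0.5427, -0.1006, 0.0041]
ee_rot: [0.001, 0.711, 0.704, 0.0]
wrist_force: [-0.4, -0.5, -0.2]
finger_gap: 1.002
```

```bash
python3 go.py .5512 -.1009 -.01 .004; python3 pic.py 9 side 250 170 390 280
```

```text
target [ 0.5422 -0.1008  0.004 ] tcp [ 0.5427 -0.1006  0.0041] row xyz [-0.2 -0.5  0.1] turn [np.float64(-0.0), np.float64(180.0)] j6 -0.17 tilt 0.09 gap 1.002
5.454545454545454
```

View pics/c9.png

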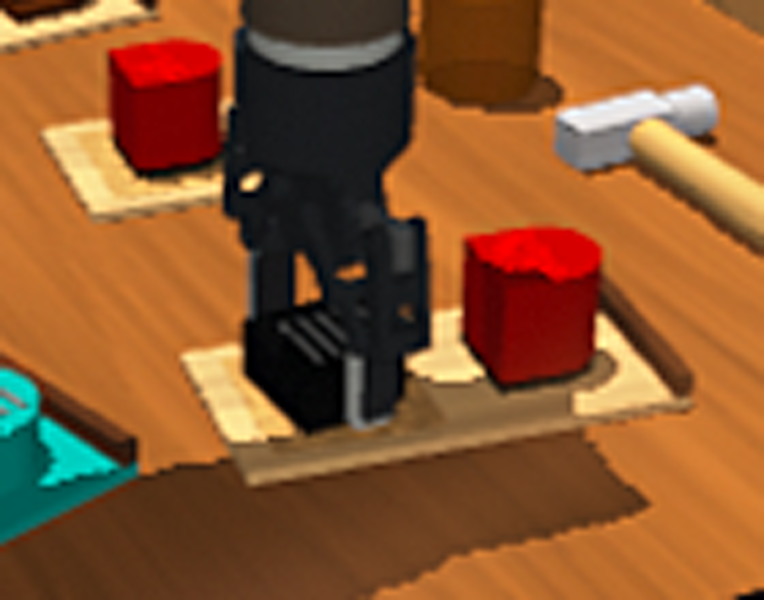

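The jaws straddle the heel. Closing.

Call:
drive_tool([
  [[0, 0, 0, 0], [0, 0, 0, 0], [0, 0, 0, 0], [0, 0, 0, 0], [0, 0, 0, 0], [0, 0, 0, 0]],
], grip=-1)

```text
clock: 18.62
tcp_pos: [0.5425, -0.1006, 0.0038]
ee_rot: [0.0, 0.711, 0.704, 0.0]
wrist_force: [0.1, 1.5, 5.7]
finger_gap: 0.669
```

Call:
drive_tool([
  [[0, 0, -10, 0], [0, 0, -40, 0], [0, 0, -80, 0], [0, 0, -112, 0], [0, 0, -115, 0], [0, 0, -115, 0]],
])

```text
clock: 19.38
tcp_pos: [0.5413, -0.1004, 0.1175]
ee_rot: [-0.001, 0.711, 0.704, -0.0]
wrist_force: [-0.1, 1.2, -1.1]
finger_gap: 0.669
```

```bash
python3 go.py .513 -.3582 -.0245 .11 -10; python3 pic.py 10 side 250 150 390 260
```

```text
target [ 0.503 -0.358  0.11 ] tcp [ 0.5413 -0.1004  0.1175] row xyz [-257.9  -35.7    7.5] turn [np.float64(0.8), np.float64(-179.2)] j6 -0.17 tilt 0.08 gap 0.669
5.454545454545454
```

View pics/c10.png

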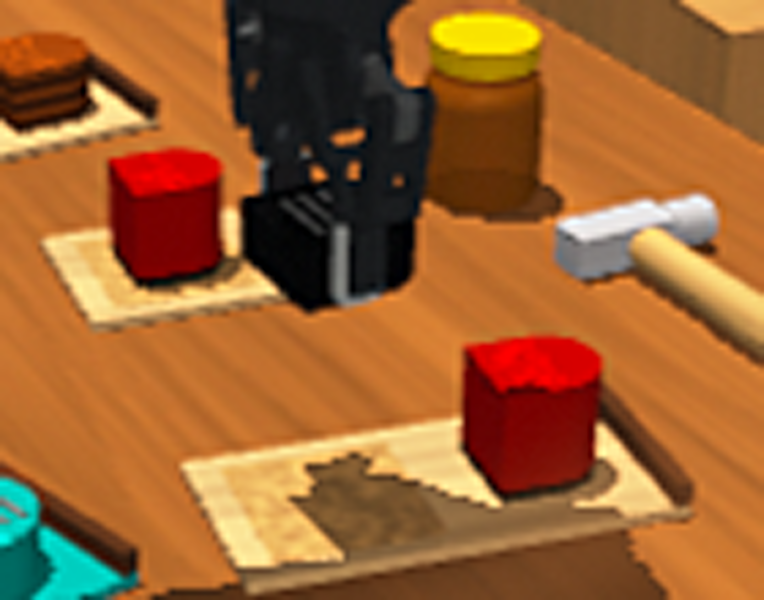

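```bash
python3 - <<'E'
from h import *
y=-.01; c,s=np.cos(y),np.sin(y); k=600/110
for dx in(-6,-8,-10,-12):
    p=[.5413-c*dx/1e3,-.1004-s*dx/1e3,y,.006+.1175-.0038]
    q=proj("side",W(p,[(-32,-29,0),(-32,29,0),(-32,29,28)])); print(dx,((q-[250,150]+.5)*k).round(1).tolist())
E
```

```text
-6 [[295.3, 319.5], [232.4, 261.6], [232.3, 202.3]]
-8 [[299.6, 318.5], [236.6, 260.6], [236.5, 201.4]]
-10 [[304.0, 317.5], [240.8, 259.7], [240.8, 200.4]]
-12 [[308.3, 316.4], [245.0, 258.7], [245.0, 199.5]]
```

The rubber heel is held, with its front corner at crop (310,307). Allowing for the same side-camera bias as the leather heel, the grip offset is about -10 mm. Carrying it to board_rubber.

Call:
drive_tool([
  [[-30, -4, 0, 0.8], [-85, -12, 0, 0.8], [-140, -19, 0, 0.8], [-195, -27, 2, 0.8], [-235, -33, 5, 0.8], [-258, -36, 7, 0.8], [-258, -36, 7, 0.8], [-258, -36, 7, 0.8]],
])

```text
clock: 20.48
tcp_pos: [0.5034, -0.3567, 0.1106]
ee_rot: [-0.001, 0.715, 0.699, 0.0]
wrist_force: [-0.8, 0.7, -1.6]
finger_gap: 0.669
```

```bash
python3 go.py .513 -.3582 -.0245 .011 -10
```

```text
target [ 0.503 -0.358  0.011] tcp [ 0.5034 -0.3567  0.1106] row xyz [-1.4 -0.2 99.6] turn [np.float64(0.1), np.float64(-179.9)] j6 -0.59 tilt 0.12 gap 0.669
```

Call:
drive_tool([
  [[-1, 0, 30, 0], [-1, 0, 70, 0], [-1, 0, 92, 0], [-1, 0, 97, 0], [-1, 0, 98, 0], [-1, 0, 98, 0], [-1, 0, 98, 0]],
])

```text
clock: 21.35
tcp_pos: [0.5041, -0.3596, 0.0146]
ee_rot: [0.001, 0.716, 0.699, 0.0]
wrist_force: [-0.2, -0.1, -0.9]
finger_gap: 0.667
```

```bash
python3 go.py .513 -.3582 -.0245 .0038 -10
```

```text
target [ 0.503  -0.358   0.0038] tcp [ 0.5041 -0.3596  0.0146] row xyz [ 1.6 -1.2 10.8] turn [np.float64(0.0), np.float64(-180.0)] j6 -0.6 tilt 0.13 gap 0.667
```

Call:
drive_tool([
  [[1.5, -1, 4, 0], [1.5, -1, 8, 0], [1.5, -1, 10, 0], [1.5, -1, 10.5, 0], [1.5, -1, 10.5, 0], [1.5, -1, 10.5, 0]],
])

```text
clock: 22.1
tcp_pos: [0.5021, -0.3575, 0.0039]
ee_rot: [-0.0, 0.716, 0.699, -0.0]
wrist_force: [-3.4, 2.7, 7.3]
finger_gap: 0.67
```

Call:
drive_tool([
  [[0, 0, 0, 0], [0, 0, 0, 0], [0, 0, 0, 0], [0, 0, -5, 0], [0, 0, -25, 0], [0, 0, -60, 0], [0, 0, -100, 0], [0, 0, -116, 0]],
], grip=1)

```text
clock: 23.1
tcp_pos: [0.5038, -0.3586, 0.1219]
ee_rot: [0.003, 0.716, 0.699, 0.0]
wrist_force: [1.2, 0.1, 0.3]
finger_gap: 0.993
```

```bash
python3 go.py .5835 .1395 -.132 .12 -7
```

```text
target [0.5766 0.1404 0.12  ] tcp [ 0.5038 -0.3586  0.1219] row xyz [500.7  60.7   0.7] turn [np.float64(6.2), np.float64(-173.8)] j6 -0.59 tilt 0.29 gap 0.993
```

Call:
drive_tool([
  [[30, 4, 0, 1], [90, 11, 0, 2], [150, 18, 0, 3], [210, 26, 0, 4], [270, 33, 0, 5], [330, 40, 0, 6.2], [390, 48, 0, 6.2], [450, 55, 0, 6.2]],
])

```text
clock: 24.1
tcp_pos: [0.5679, 0.0928, 0.118]
ee_rot: [-0.0, 0.752, 0.659, -0.0]
wrist_force: [0.6, -0.0, -0.0]
finger_gap: 0.999
```

```bash
python3 go.py .5835 .1395 -.132 .06 -7;  python3 pic.py 11 side 310 235 450 340; python3 - <<'E'
import cv2
a=cv2.imread("pics/top11.png")[150:250,375:450]; cv2.imwrite("pics/c11t.png",cv2.resize(a,None,fx=6,fy=6,interpolation=cv2.INTER_CUBIC))
E
```

```text
target [0.5766 0.1404 0.06  ] tcp [0.5679 0.0928 0.118 ] row xyz [48.4  2.4 58. ] turn [np.float64(-0.0), np.float64(180.0)] j6 0.29 tilt 0.06 gap 0.999
5.714285714285714
```

View pics/c11.png

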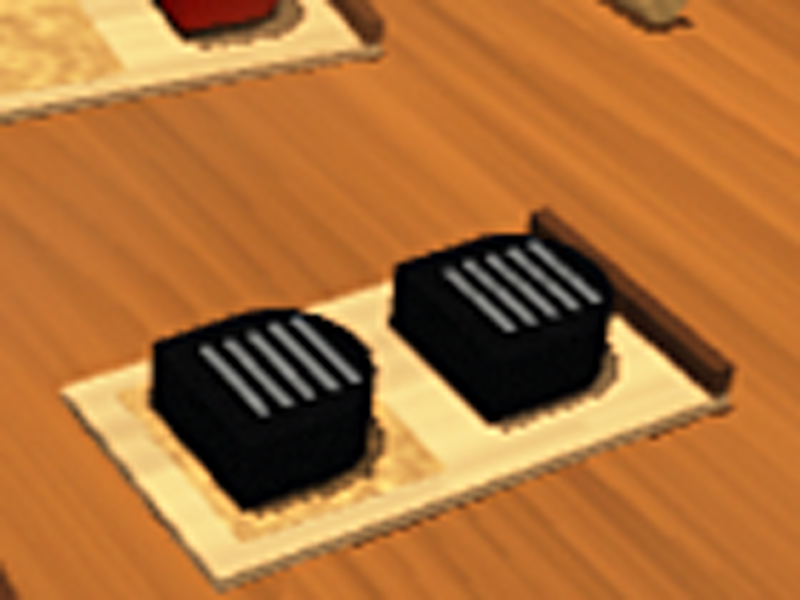

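View pics/c11t.png

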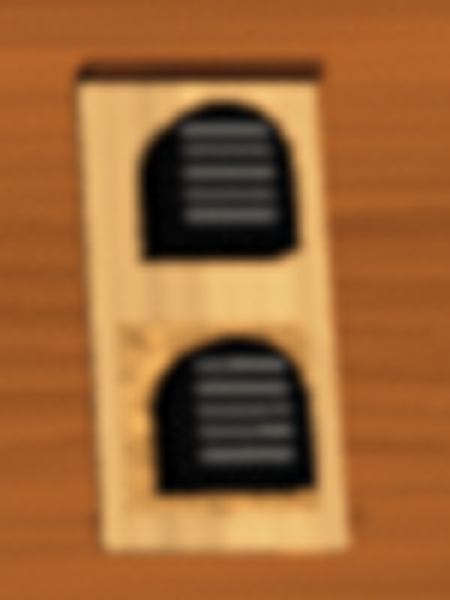

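```bash
python3 - <<'E'
from delta import *
k=1/6
t=[("top",(-32,29,6),(15*k,233*k)),("top",(-32,-29,34),(16*k,237*k)),("top",(32,0,34),(16*k,235*k)),("top",(15,17,34),(13*k,236*k)),("top",(-18,-17,34),(17*k,238*k))]
k=140/800
s=[("side",(-32,29,34),(-243*k,82*k)),("side",(-32,-29,6),(-247*k,85*k)),("side",(-18,17,34),(-242*k,77*k)),("side",(15,-17,34),(-242*k,80*k))]
for o in(t,s,t+s): print(delta("board_rubber",o))
E
```

```text
(array([-0.783, -0.691,  0.008]), [[-0.13, 0.05], [0.22, 0.23], [-0.23, -0.17], [0.23, -0.04], [-0.09, -0.07]])
(array([-1.102, -0.066,  0.021]), [[-0.14, -0.64], [0.08, 0.43], [-0.14, 0.25], [0.19, -0.12]])
(array([-0.994, -0.421,  0.012]), [[-0.17, 0.18], [0.17, 0.26], [-0.4, -0.08], [0.09, 0.08], [-0.16, -0.02], [0.04, -0.67], [0.04, 0.48], [0.03, 0.27], [0.32, 0.04]])
```

The rubber heel is within about 1 mm. Last is the red heel; I'll regrasp it with the same TCP pose as at release.

Call:
drive_tool([
  [[25, 1, 0, 0], [45, 2, 0, 0], [49, 3, 0, 0], [49, 3, 20, 0], [49, 3, 60, 0], [49, 3, 60, 0], [49, 3, 60, 0]],
])

```text
clock: 25.08
tcp_pos: [0.5782, 0.1386, 0.0597]
ee_rot: [0.0, 0.753, 0.659, 0.0]
wrist_force: [0.8, -0.6, 1.0]
finger_gap: 0.996
```

```bash
python3 go.py .5835 .1395 -.132 .0157 -7
```

```text
target [0.5766 0.1404 0.0157] tcp [0.5782 0.1386 0.0597] row xyz [ 1.6 -1.9 44. ] turn [np.float64(-0.1), np.float64(179.9)] j6 0.37 tilt 0.04 gap 0.996
```

Call:
drive_tool([
  [[1, -1.5, 20, 0], [1, -1.5, 35, 0], [1, -1.5, 42, 0], [1, -1.5, 43, 0], [1, -1.5, 43, 0]],
])

```text
clock: 25.7
tcp_pos: [0.5767, 0.1404, 0.0163]
ee_rot: [0.0, 0.752, 0.659, 0.0]
wrist_force: [-0.5, -0.3, -0.2]
finger_gap: 0.997
```

Call:
drive_tool([
  [[0, 0, 0, 0], [0, 0, 0, 0], [0, 0, 0, 0], [0, 0, 0, 0], [0, 0, 0, 0], [0, 0, 0, 0]],
], grip=-1)

```text
clock: 26.45
tcp_pos: [0.5768, 0.1404, 0.0163]
ee_rot: [0.0, 0.752, 0.659, 0.0]
wrist_force: [-0.6, 0.6, 4.8]
finger_gap: 0.555
```

Call:
drive_tool([
  [[0, 0, -10, 0], [0, 0, -40, 0], [0, 0, -80, 0], [0, 0, -100, 0], [0, 0, -100, 0], [0, 0, -100, 0]],
])

```text
clock: 27.2
tcp_pos: [0.5752, 0.14, 0.1145]
ee_rot: [-0.001, 0.752, 0.659, -0.001]
wrist_force: [0.0, -1.1, -2.0]
finger_gap: 0.557
```

```bash
python3 go.py .5483 -.1036 -.162 .115 -7; python3 pic.py 12 side 210 120 330 210; python3 - <<'E'
from h import *
from plant import read_state
s=read_state(); t=s["tcp_pos"]; y=-.132; c,sn=np.cos(y),np.sin(y); k=800/120
for dx in(-4,-6,-8,-10,-12):
    p=[t[0]-c*dx/1e3,t[1]-sn*dx/1e3,y,.006+t[2]-.0157]
    q=proj("side",W(p,[(-27,-24,0),(-27,24,0),(-27,24,54)])); print(dx,((q-[210,120]+.5)*k).round(1).tolist())
E
```

```text
target [ 0.5414 -0.1025  0.115 ] tcp [0.5752 0.14   0.1145] row xyz [-244.8   -1.6   -0.3] turn [np.float64(1.7), np.float64(-178.3)] j6 0.37 tilt 0.15 gap 0.557
6.666666666666667
-4 [[413.5, 347.2], [380.4, 303.9], [376.6, 182.5]]
-6 [[418.2, 346.5], [385.0, 303.3], [381.3, 181.9]]
-8 [[422.9, 345.8], [389.5, 302.6], [385.9, 181.3]]
-10 [[427.6, 345.2], [394.1, 302.0], [390.6, 180.7]]
-12 [[432.3, 344.5], [398.6, 301.4], [395.2, 180.1]]
```

View pics/c12.png

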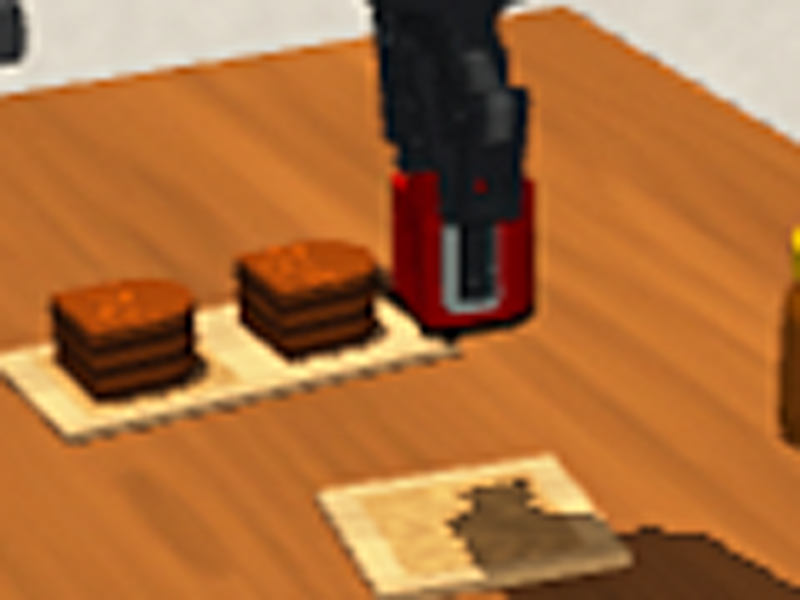

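The red heel is held; the spare board is empty in view. The grip offset is about -8.5 mm. Carrying it to board_red.

```bash
python3 go.py .5483 -.1036 -.162 .115 -8.4
```

```text
target [ 0.54   -0.1022  0.115 ] tcp [0.575 0.14  0.114] row xyz [-244.7   -2.8   -0.7] turn [np.float64(1.7), np.float64(-178.3)] j6 0.37 tilt 0.2 gap 0.554
```

Call:
drive_tool([
  [[-30, 0, 0, 1.7], [-85, -1, 0, 1.7], [-140, -2, 0, 1.7], [-195, -2, 0, 1.7], [-230, -3, 0, 1.7], [-245, -3, 0, 1.7], [-245, -3, 0, 1.7], [-245, -3, 0, 1.7]],
])

```text
clock: 28.3
tcp_pos: [0.5411, -0.1009, 0.1154]
ee_rot: [-0.0, 0.762, 0.648, 0.0]
wrist_force: [0.1, 0.9, 0.1]
finger_gap: 0.555
```

```bash
python3 go.py .5483 -.1036 -.162 .020 -8.4
```

```text
target [ 0.54   -0.1022  0.02  ] tcp [ 0.5411 -0.1009  0.1154] row xyz [-1.6 -0.8 95.4] turn [np.float64(0.1), np.float64(-179.9)] j6 -0.02 tilt 0.05 gap 0.555
```

Call:
drive_tool([
  [[-1.5, -1, 30, 0], [-1.5, -1, 70, 0], [-1.5, -1, 88, 0], [-1.5, -1, 93, 0], [-1.5, -1, 93, 0], [-1.5, -1, 93, 0]],
])

```text
clock: 29.05
tcp_pos: [0.5409, -0.1033, 0.024]
ee_rot: [0.001, 0.762, 0.648, 0.001]
wrist_force: [-0.3, -0.1, -1.1]
finger_gap: 0.556
```

```bash
python3 go.py .5483 -.1036 -.162 .0163 -8.4
```

```text
target [ 0.54   -0.1022  0.0163] tcp [ 0.5409 -0.1033  0.024 ] row xyz [ 0.8 -1.1  7.7] turn [np.float64(0.0), np.float64(-180.0)] j6 -0.03 tilt 0.13 gap 0.556
```

Call:
drive_tool([
  [[1, -0.5, 3, 0], [1, -0.5, 5, 0], [1, -0.5, 7, 0], [1, -0.5, 7.5, 0], [1, -0.5, 7.5, 0], [1, -0.5, 7.5, 0]],
])

```text
clock: 29.8
tcp_pos: [0.5396, -0.1025, 0.0163]
ee_rot: [0.0, 0.762, 0.648, 0.0]
wrist_force: [-2.3, 0.4, 6.3]
finger_gap: 0.556
```

Call:
drive_tool([
  [[0, 0, 0, 0], [0, 0, 0, 0], [0, 0, 0, 0], [0, 0, 0, 0], [0, 0, -25, 0], [0, 0, -60, 0], [0, 0, -110, 0], [0, 0, -130, 0]],
], grip=1)

```text
clock: 30.8
tcp_pos: [0.5412, -0.1027, 0.1486]
ee_rot: [0.002, 0.762, 0.648, 0.002]
wrist_force: [0.1, 0.2, 0.4]
finger_gap: 0.995
```

Call:
drive_tool([
  [[40, -20, 0, 0], [90, -60, 0, 0], [140, -110, 0, 0], [190, -160, 0, 0], [240, -210, 0, 0], [270, -230, 0, 0], [270, -230, 0, 0]],
])

```text
clock: 31.68
tcp_pos: [0.3538, 0.2044, 0.1455]
ee_rot: [-0.0, 0.759, 0.651, 0.0]
wrist_force: [0.2, -1.2, 0.1]
finger_gap: 1.001
```

```bash
python3 pic.py 13 side 275 190 395 270; python3 - <<'E'
import cv2
a=cv2.imread("pics/top13.png")[140:240,275:350]; cv2.imwrite("pics/c13t.png",cv2.resize(a,None,fx=6,fy=6,interpolation=cv2.INTER_CUBIC))
E
```

```text
6.666666666666667
```

View pics/c13.png

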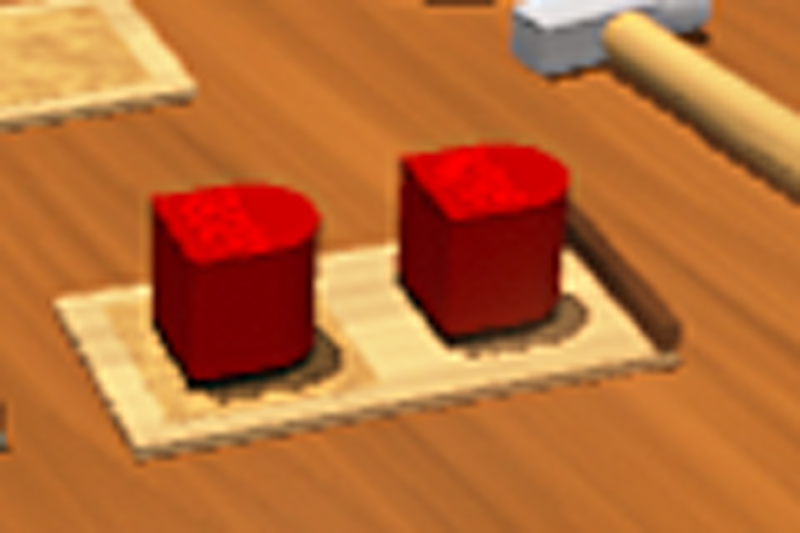

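View pics/c13t.png

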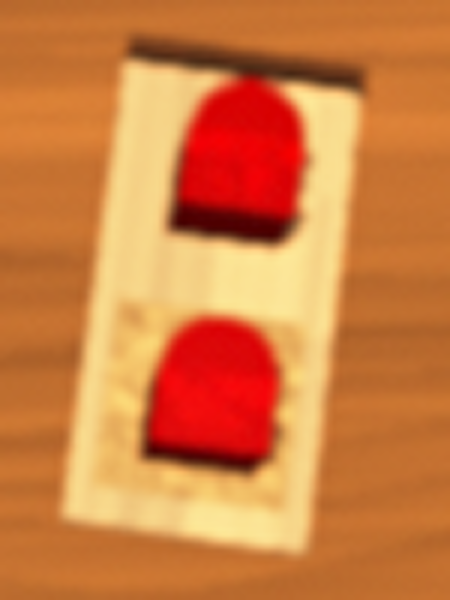

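View pics/top13.png

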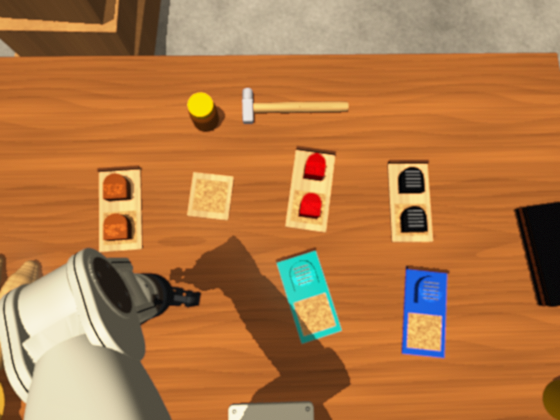

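```bash
python3 - <<'E'
from delta import *
k=1/6
t=[("top",(-27,24,6),(-27*k,229*k)),("top",(-27,24,60),(-30*k,235*k)),("top",(-27,-24,60),(-27*k,233*k)),("top",(27,0,60),(-34*k,241*k))]
k=.15
s=[("side",(-27,24,60),(-249*k,40*k)),("side",(-27,-24,60),(-253*k,42*k)),("side",(-27,-24,6),(-255*k,47*k))]
for o in(t,s,t+s): print(delta("board_red",o))
# cross-check with board-fit overlay for all three
P=pickle.load(open("P.pkl","rb"))
for v in("top","side"):
    a=cv2.imread(f"pics/{v}13.png"); S=4; a=cv2.resize(a,None,fx=S,fy=S,interpolation=cv2.INTER_CUBIC)
    def pl(p,M,c): cv2.polylines(a,[((proj(v,W(p,M))+.5)*S).astype(int)],True,c,1)
    for n,(L,w,h) in HE.items():
        b=P["board_"+n]
        for o in(0,97):
            for z in(6,6+h): pl(b,[(x+o,y,z) for x,y in D(L,w)],(0,255,0))
    if v=="top":
        A=a[600:1010,370:590];B=a[580:990,1120:1360];C=a[600:1010,1540:1750]
        cv2.imwrite("pics/ov13t.png",np.hstack([A,B,C]))
    else: cv2.imwrite("pics/ov13s.png",a[800:1360,1120:1780])
E
```

```text
(array([0.619, 0.347, 0.036]), [[-0.22, -0.21], [0.04, 0.9], [-0.03, 0.56], [0.21, -1.29]])
(array([ 1.037, -0.686,  0.005]), [[0.01, 0.07], [-0.61, 0.21], [0.61, -0.26]])
(array([0.707, 0.18 , 0.029]), [[-0.22, -0.3], [0.05, 0.8], [-0.04, 0.59], [0.36, -1.31], [-0.37, 0.08], [-0.53, 0.15], [0.69, -0.33]])
```

View pics/ov13t.png

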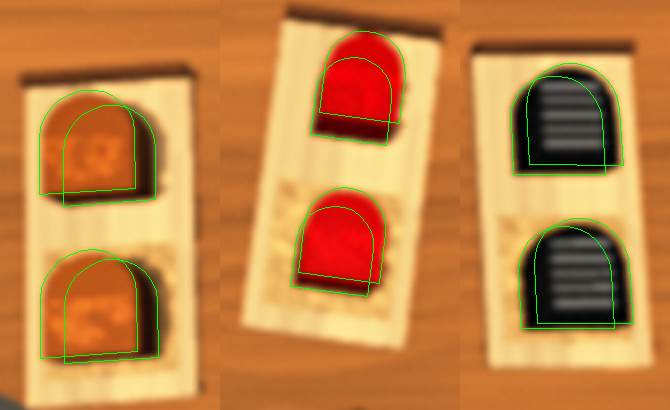

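View pics/ov13s.png

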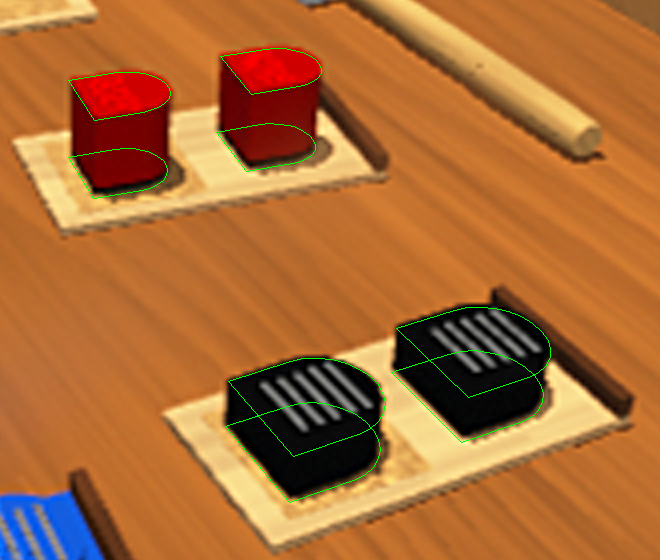

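Each loose heel sits against its overlay the same way its fixed mate does, the bystanders haven't moved, and the gripper is clear. Handing in.

```bash
python3 -c "
from plant import hand_in; print(hand_in())"
```

```text
the job is handed in; nothing more can be done
None
```

All three loose heels are on the boards with their matching heels, the spare board is empty, and the job is handed in at about 32 s of the 120 s allowed. I parked the red heel on the spare board, then moved leather to board_leather, rubber to board_rubber and red from the spare to board_red.

I checked each placing by comparing the heel with its fixed mate in both camera views:

| Heel | Off centre | Turned |
|---|---|---|
| Leather | about 0.8 mm | about 0.01 rad |
| Rubber | about 1.1 mm | about 0.01 rad |
| Red | about 0.7 mm | about 0.03 rad (0.036 from the top view, 0.005 from the side) |

- **State at the end:** All heels stand upright. In the last top view the hammer, jar and tin are where they started, and so are the blue and turquoise look-alikes. The gripper is clear of everything.
- **Disagreements:** The side camera read heel positions about 2 mm off the top camera, on the fixed mates as well. I corrected for that by measuring against the mates. On the leather heel the two views differed by about 3 mm sideways (top −0.9, side +2.5). My silhouette fit also failed on the leather heel, so I used hand-read corners there.

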